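Empty the carton machine's catch tray into the storage tub and snap the lid on

TASK

Collect the two finished cartons from the carton machine's sloping catch tray and lay them side by side in the white tub; lower them in, do not drop them from above its rim. Then put the blue lid on the tub and press it down until it snaps fully home all round. Leave the three jars and bottles standing where they are, and let go of everything at the end.

Things in the scene. Friction and masses are not known exactly. Their poses are not given: they have to be found in the camera images.
- machine: Grey bench carton closing machine, fixed, a steel catch tray before its outlet. Origin: on the counter below the middle of the tray's low end; z up, x level from the tray's low end into the machine, y along the tray's lip. Housing 270 wide, 210 mm tall, from x = 115 mm on.
- tray (a point): Middle of the tray floor's low edge, at the lip: 30 mm over the counter, axes as the machine's. The floor rises from here at 30 degrees towards +x, 135 mm long up the slope, 252 mm wide inside. A lip 14 mm high closes the low end; side walls stand 22 mm over the floor.
- guard (a point): Middle of the front edge of the clear plastic guard that juts out level over the tray: 28 mm in +x from the machine's origin, at height 172 mm; axes as the machine's. The guard is 250 wide (y), 4 mm thick and runs back to the housing. It bars a gripper coming straight down on the cartons: come tilted, square to the tray floor.
- carton_a: Finished carton, white with green and yellow bands, 64 long (its x) x 40 wide (y) x 36 mm thick (z), about 70 g. Origin: centre of underside. It lies flat on the tray floor against the lip, x up the slope, z square to the tray floor, on the machine's +y side; at least 50 mm free between the cartons, 35 mm to the side wall.
- carton_b: The second finished carton, the same in every way, on the machine's -y side of the tray.
- tub: White open storage tub, fixed to the counter. Origin: centre of underside; z up, x along its length. Outside 188 (x) x 108 (y) x 54 mm tall; inside 168 x 100 mm, 50 mm deep, floor at z = 4 mm; end walls 10 mm thick, long walls 4 mm. With the lid on, the cartons fit only lying down side by side in one layer.
- catch (a point): Blue spring catch in the middle of the tub's +x end wall, at the wall's outer face 8 mm below the rim; its twin is in the -x end wall. Each is 34 mm long and stands 4 mm proud. The lid first comes to rest on the two catches about 12 mm too high and takes about 8 N (up to 12 N) downwards to snap past them.
- lid: Blue snap lid, loose, 120 g, right way up on the counter. Origin: centre of its lower edge; z up, x along its length. About 205 (x) x 125 (y) mm over the flared skirt, top face at z = 28 mm. The skirt goes outside the tub's walls with 1.8 mm play each side; its flare leads it on from 4 mm off; fits either way round. Fully home its origin is 30 mm above the tub's origin.
- rib (a point): Middle of the top of the lid's white grip rib: 60 mm above the lid's origin, axes as the lid's. The rib is 84 long (x), 16 wide (y) and stands 32 mm over the lid's top face.
- jar_green: Bystander: white jar with green cap, 60 mm across, 85 mm tall, origin at the centre of its underside. Leave alone.
- bottle_amber: Bystander: amber bottle with red cap, 54 mm across, 125 mm tall, origin at the centre of its underside. Leave alone.
- jar_pink: Bystander: white jar with orange cap, 64 mm across, 75 mm tall, origin at the centre of its underside. Leave alone.
Things that resemble listed ones, but are neither listed nor needed, are in the scene too. What is shaped like the carton_a but pink is not meant. There is more than one size of the lid; the job needs the smaller.

How it is judged:
By the outcome, as a careful person would: the job done as asked, in the order asked, and still so for the second after the job is handed in, with the robot touching nothing.
It also fails if it takes over 72 s, if anything falls off the work surface, if the arm or the gripper's body presses on something with over 40 N, if the wrist force passes 120 N, or if a joint passes its speed limit or range.

ROBOT

A 6-joint arm with a two-finger parallel gripper is mounted at the origin on the work surface. World frame = base frame: x ahead of the robot, y to its left, z up, the work surface at z = 0. Lengths are in m, angles in rad, forces in N, time in s.
With the tool pointing down it reaches from about 0.25 to 0.725 m from the base axis. Payload 4 kg.
Tool frame: the origin (TCP) lies on the centre line of the jaws, within the pads' length; the fingertips stand 19 mm ahead of it and the grasp point (between the pads) is the TCP; z points along the fingers, y is the direction in which the jaws open and shut (so a half turn about z gives the same grasp; the last joint's range is limited). The gripper opens to 85 mm and grips with 20 to 120 N. Pads are 22 mm wide; open, the fingers measure 114 mm over their backs; the gripper's body (76 mm by 85 mm) begins 54 mm behind the grasp point. The pads swing forward as they close: fully open they stand 13 mm farther back than shut.
Start: joints at [1.164, 0.241, 0.005, 1.335, 0, 1.571], TCP at [0.198, 0.459, 0.25] pointing down, gripper open.
Joint ranges: [-2.72, 2.72], [-1.05, 1.87], [-1.09, 1.28], [-1.99, 2.15], [-1.42, 1.44], [-3.14, 3.14]. Speed limits (rad/s): [2.79, 2.79, 3.14, 3.14, 3.14, 3.14].

INTERFACE

Orientations are given as a unit quaternion [x, y, z, w].
In Python, from workcell import bot gives the robot as it stands. The module is installed in compiled form; this text tells all that it offers.
- The arm moves only by the shell command python3 -m handwheel 'ROWS' [OPENING]. ROWS is JSON, a list of rows, each an object of numbers: "dx", "dy", "dz": the shift along the tool's x, y, z as a fraction of full scale; "ax", "ay", "az": the turn, a rotation vector about the tool's x, y, z as a fraction of full scale. In form: [{"dx": .., "dy": .., "dz": .., "ax": .., "ay": .., "az": ..}, ...]. A call has 1 to 12 rows; each row shifts and turns the commanded pose from where the row before left it, along the tool's axes as they then stand; what a row does not reach is not made up. Full scale, the value 1, is 2.5 cm for a shift and 0.15 rad for a turn. A row lasts 1/10 s, in which the tool goes at most 50 mm and 8.59 degrees, less where a joint would pass 70% of its speed; a pose out of reach is approached as far as the arm can. A call with a number of a shift or a turn outside -1 to 1 is refused whole. A call with a gripper value outside its range is refused whole. OPENING is the gripper's target within -1 to 1 (fully open at 1, half-way at 0, shut at -1), set as the call begins (- or left out, the last holds). The fingers move at their own pace and stop on an object; the grip force is fixed at half the most. Time passes only in rows, so rows that do not move let the fingers close. It gives the time, the measured TCP pose, the force and the opening at its end, in the units of the state.
- bot.get_obs(): the state, without advancing time (a new reading comes with each control period).
- bot.camera(name): name is "scene" or "side" or "wrist"; returns a dict with "img" (400x640x3 uint8, red, green, blue), "intrinsics" (3x3 intrinsics, pixels), "dist_coeffs" ([k1, k2, p1, p2, k3] as OpenCV has them; the pictures are not rectified), "eye" and "rotation" of the camera in the world. Camera axes: x right, y down, z forward; pixel columns grow to the right and rows downward; lengths in m; the calibration is good to about 2 mm. A picture is of the moment at which its call begins. There is no depth.
- bot.job_done(): hands the job in, once; it reports no verdict.
Trained networks look in a picture, given as the dict that the camera call returned (one of the last four; its "shot" number tells which), for a name from the list of things; names that differ only in an ending like _2 or _b are one class to them, and where a whole thing is asked for, a point or a joint stands for the part that bears it (a point fixed in the world has none). Each returns a list of dicts, best first, with "confidence" (0 to 1); they miss things now and then, are a little off and sometimes report something else, mostly with a low value. They report only what shows in the picture. A call takes as long as a camera call. They do not tell look-alikes from the thing itself.
- bot.trace(thing, picture): "region" (400x640 bool, what is visible of it) and "rect" ([centre column, centre row, width, height] in pixels, round what is visible of it).
The state is a dict: "clock": time; "joint_pos": joint angles; "joint_vel": joint speeds; "tau": joint torques, N m; "eef_pos": TCP position; "tool_rot": TCP orientation; "ft_force": force on the tool from outside, world axes, zero at the start; "ft_torque": the same for the moment, N m; "grip_width": finger opening in m.
Only numpy, scipy, OpenCV 4.12 (cv2) and the standard library are available. Lean on these libraries where they do the work, as an engineer would, in place of code of your own. Each camera call takes 0.05 s, during which the arm holds its last target.

## Working session

There is one attempt and no reset: what is moved stays moved. The work goes in short steps, Python scripts to look and compute and a shell command to move; the robot and the scene stay as the last step left them, time stands still between calls to the robot, and variables do not carry over. Pictures are saved under pics/ and viewed, and the job is handed in when it is done.

```bash
mkdir -p pics
cat > h.py <<'E'
import numpy as np, cv2, pickle
from workcell import bot
from scipy.spatial.transform import Rotation as R
def shot(n,tag):
    c=bot.camera(n); cv2.imwrite(f'pics/{tag}.png',c['img'][:,:,::-1]); return c
def ray(c,px):
    u=cv2.undistortPoints(np.array(px,float).reshape(-1,1,2),np.array(c['intrinsics']),np.array(c['dist_coeffs'])).reshape(-1,2)
    d=np.c_[u,np.ones(len(u))]@np.array(c['rotation']).T
    return np.array(c['eye']),d
def onz(c,px,z):
    e,d=ray(c,px); return e+d*((z-e[2])/d[:,2])[:,None]
def proj(c,P):
    Rm=np.array(c['rotation']); t=-Rm.T@np.array(c['eye'])
    return cv2.projectPoints(np.array(P,float).reshape(-1,3),cv2.Rodrigues(Rm.T)[0],t,np.array(c['intrinsics']),np.array(c['dist_coeffs']))[0].reshape(-1,2)
E
python3 - <<'E'
from h import *
np.set_printoptions(precision=4,suppress=True)
for n in ['scene','side','wrist']:
    c=shot(n,n+'0'); print(n,c['eye'],np.array(c['rotation']).tolist(),c['intrinsics'][0][0])
    for t in ['machine','carton_a','tub','lid','rib','catch','jar_green','bottle_amber','jar_pink']:
        print(t,[(round(float(r['confidence']),2),np.round(r['rect']).tolist()) for r in bot.trace(t,c)])
    if n!='wrist': pickle.dump({k:v for k,v in c.items()},open(n+'.pkl','wb'))
print(bot.get_obs())
E
```

```text
scene [1.3291 0.4862 0.8117] [0.4916348491802584, 0.7674411944282827, -0.34613402730252707, -0.22253184785402896] 413.13816451862925
machine [(0.74, [170.0, 136.0, 144.0, 114.0])]
carton_a [(0.94, [191.0, 171.0, 27.0, 27.0]), (0.82, [220.0, 206.0, 25.0, 22.0]), (0.74, [219.0, 154.0, 22.0, 23.0]), (0.55, [245.0, 182.0, 23.0, 27.0])]
tub [(0.6, [296.0, 203.0, 56.0, 64.0])]
lid [(0.88, [379.0, 232.0, 49.0, 68.0]), (0.56, [485.0, 254.0, 124.0, 64.0])]
rib [(0.98, [486.0, 255.0, 121.0, 64.0]), (0.83, [382.0, 233.0, 48.0, 66.0]), (0.32, [289.0, 259.0, 23.0, 43.0])]
catch [(0.72, [297.0, 202.0, 58.0, 59.0])]
jar_green [(0.82, [291.0, 259.0, 25.0, 38.0]), (0.68, [235.0, 248.0, 29.0, 35.0])]
bottle_amber [(0.59, [349.0, 266.0, 22.0, 47.0]), (0.59, [292.0, 259.0, 25.0, 40.0])]
jar_pink [(0.82, [236.0, 250.0, 26.0, 38.0])]
side [ 0.4788 -0.7577  0.9295] [0.9066770584354324, -0.06901256313890812, 0.03330346345110207, -0.4148070119441458] 491.00425250605764
machine [(0.69, [309.0, 374.0, 166.0, 51.0])]
carton_a [(0.85, [354.0, 331.0, 31.0, 33.0]), (0.64, [295.0, 336.0, 30.0, 26.0])]
tub [(0.78, [
[... 501 characters left out ...]
.0, 385.0, 46.0, 25.0])]
lid [(0.59, [296.0, 340.0, 72.0, 24.0])]
rib [(0.81, [296.0, 341.0, 72.0, 25.0]), (0.61, [473.0, 316.0, 202.0, 168.0])]
catch [(0.57, [161.0, 388.0, 47.0, 22.0])]
jar_green []
bottle_amber []
jar_pink []
{'clock': 1.5, 'joint_pos': array([ 1.164 ,  0.2406,  0.005 ,  1.3352, -0.    ,  1.5708]), 'joint_vel': array([ 0.001 , -0.0013,  0.0001,  0.0003, -0.0011,  0.0009]), 'tau': array([  0.    , -37.2206,  25.2687,   0.0013,  -0.    ,   0.    ]), 'eef_pos': array([0.1978, 0.4592, 0.2503]), 'tool_rot': array([0.202 , 0.9794, 0.    , 0.    ]), 'ft_force': array([ 0.5676, -0.5885, -0.0902]), 'ft_torque': array([ 0.0154, -0.0074,  0.0351]), 'grip_width': 0.08546508983373004}
```

Run:
```python
s=open('h.py').read().replace("np.array(c['rotation']).T","R.from_quat(c['rotation']).as_matrix().T").replace("Rm=np.array(c['rotation'])","Rm=R.from_quat(c['rotation']).as_matrix()")
open('h.py','w').write(s)
import cv2
a=cv2.imread('pics/scene0.png');cv2.imwrite('pics/scene0z.png',cv2.resize(a[80:330,80:480],None,fx=2,fy=2,interpolation=cv2.INTER_CUBIC))
a=cv2.imread('pics/side0.png');cv2.imwrite('pics/side0z.png',cv2.resize(a[100:400,180:460],None,fx=2,fy=2,interpolation=cv2.INTER_CUBIC))
```

```text
(no output)
```

View pics/scene0.png

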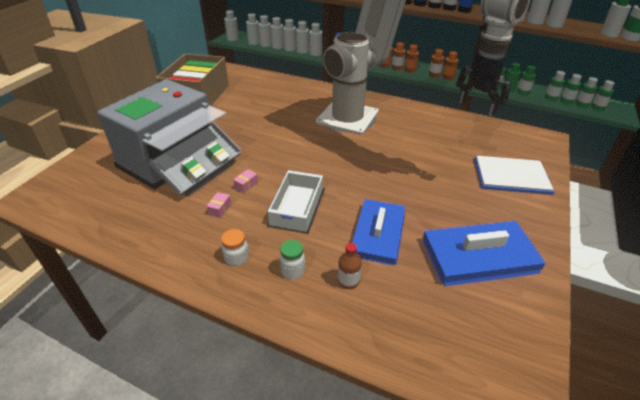

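View pics/scene0z.png

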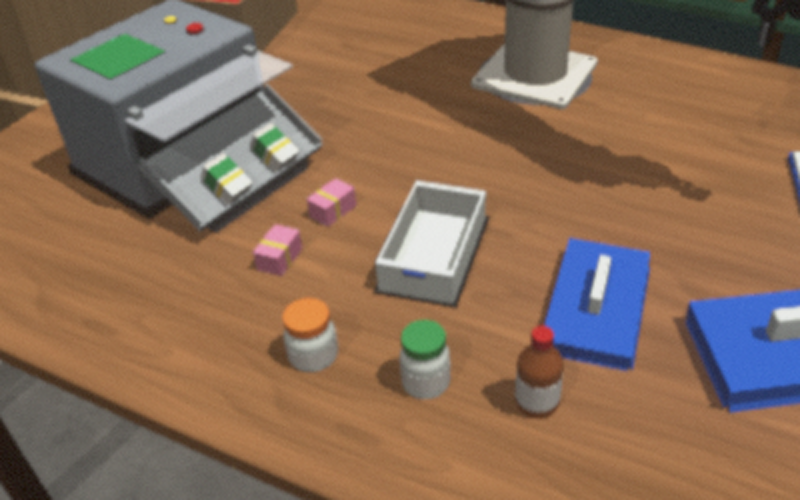

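View pics/side0.png

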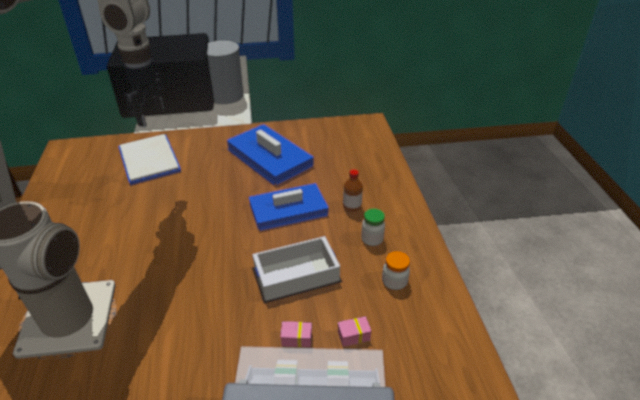

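View pics/side0z.png

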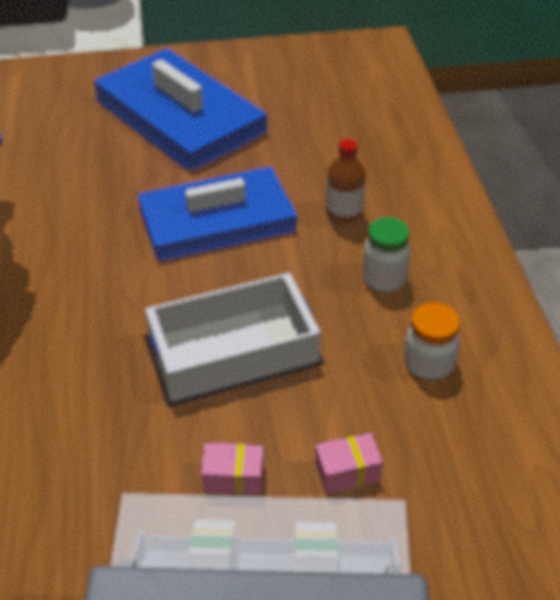

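View pics/wrist0.png

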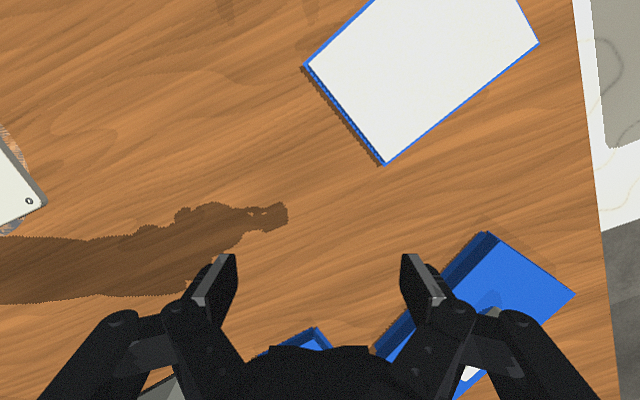

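```bash
cat > fit.py <<'E'
from h import *
from scipy.optimize import minimize
np.set_printoptions(precision=4,suppress=True)
S=4
def box(x0,x1,y0,y1,z0,z1): return np.array([[x,y,z] for x in(x0,x1) for y in(y0,y1) for z in(z0,z1)])
MOD={'tub':[box(-.094,.094,-.054,.054,0,.054)],
 'lid':[np.r_[box(-.1025,.1025,-.0625,.0625,0,.004),box(-.098,.098,-.058,.058,0.02,.028)],box(-.042,.042,-.008,.008,.028,.06)]}
def render(c,parts,p):
    m=np.zeros((400*S,640*S),np.uint8)
    cs,sn=np.cos(p[2]),np.sin(p[2]); M=np.array([[cs,-sn,0],[sn,cs,0],[0,0,1]])
    for b in parts:
        q=proj(c,b@M.T+[p[0],p[1],0]); h=cv2.convexHull(((q+.5)*S-.5).astype(np.float32))
        cv2.fillConvexPoly(m,np.round(h*16).astype(np.int32),1,shift=4)
    return cv2.resize(m.astype(np.float32),(640,400),interpolation=cv2.INTER_AREA)
def fit(parts,obs,p0):
    def cost(p):
        t=0
        for c,m in obs:
            r=render(c,parts,p); t+=1-np.minimum(r,m).sum()/np.maximum(r,m).sum()
        return t
    best=None
    for yaw in p0[2]:
        s=minimize(cost,[p0[0],p0[1],yaw],method='Nelder-Mead',options=dict(initial_simplex=[[p0[0],p0[1],yaw],[p0[0]+.02,p0[1],yaw],[p0[0],p0[1]+.02,yaw],[p0[0],p0[1],yaw+.2]],maxiter=150))
        if best is None or s.fun<best.fun: best=s
    return best
E
python3 - <<'E'
from fit import *
cs=bot.camera('scene'); cd=bot.camera('side')
pickle.dump(cs,open('scene.pkl','wb'));pickle.dump(cd,open('side.pkl','wb'))
ref={'tub':((296,203),(297,271)),'lid':((379,232),(289,206))}
ov={k:v['img'].copy() for k,v in (('scene',cs),('side',cd))}
for n in ['tub','lid']:
    obs=[]
    for c,rp in ((cs,ref[n][0]),(cd,ref[n][1])):
        rs=bot.trace(n,c); r=min(rs,key=lambda r:np.hypot(r['rect'][0]-rp[0],r['rect'][1]-rp[1]))
        m=r['region'].astype(np.uint8); print(n,r['rect'],m.sum())
        obs.append((c,m.astype(np.float32)))
        k='scene' if c is cs else 'side'
        ov[k][:,:,0]=np.where(m>0,255,ov[k][:,:,0])
    P=[onz(c,[rp],.027)[0] for c,rp in zip((cs,cd),ref[n])]; print(P)
    p0=np.mean(P,0)
    b=fit(MOD[n],obs,(p0[0],p0[1],[0,.5,1,1.57,2.1,2.6])); print(n,b.x,b.fun)
    for o in obs: print(fit(MOD[n],[o],(b.x[0],b.x[1],[b.x[2]])).x)
for k in ov: cv2.imwrite(f'pics/ov_{k}.png',ov[k][:,:,::-1])
z=onz(cs,[[191,171],[220,154]],.06);print('scene cartons',z)
E
```

```text
tub [296.4, 203.1, 57.1, 64.1] 2574
tub [296.8, 270.2, 91.7, 66.4] 4009
[array([0.5583, 0.0621, 0.027 ]), array([0.5422, 0.0436, 0.027 ])]
tub [0.5423 0.0561 0.1954] 0.1563854217529297
[0.5495 0.0591 0.1888]
[0.5392 0.0536 0.1946]
lid [379.9, 232.8, 48.9, 70.3] 2675
lid [287.1, 206.5, 77.3, 42.8] 2506
[array([0.569 , 0.3137, 0.027 ]), array([0.5475, 0.2881, 0.027 ])]
lid [0.5462 0.3077 0.186 ] 0.1126508116722107
[0.5468 0.3068 0.184 ]
[0.5454 0.3097 0.1704]
scene cartons [[ 0.5944 -0.2729  0.06  ]
 [ 0.4842 -0.2444  0.06  ]]
```

Run:
```python
import cv2
a=cv2.imread('pics/scene0.png');cv2.imwrite('pics/mz.png',cv2.resize(a[75:205,95:255],None,fx=4.5,fy=4.5,interpolation=cv2.INTER_CUBIC))
```

```text
(no output)
```

View pics/mz.png

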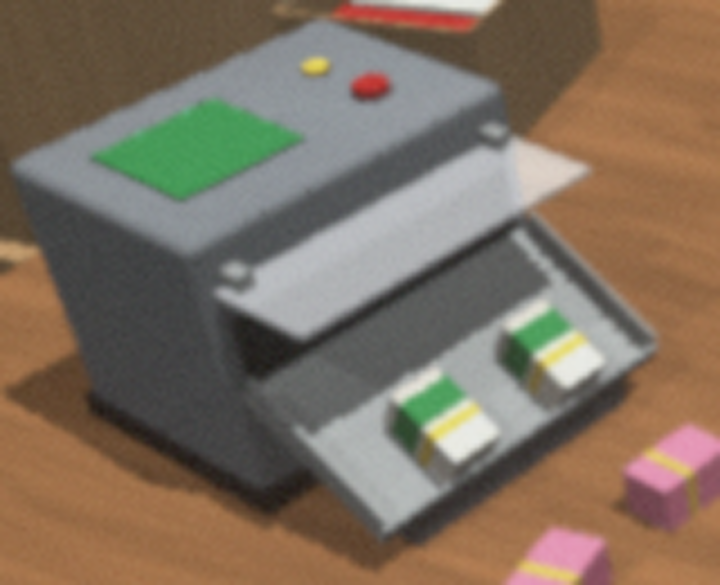

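```bash
cat > mach.py <<'E'
from h import *
from scipy.optimize import least_squares
np.set_printoptions(precision=4,suppress=True)
cs=pickle.load(open('scene.pkl','rb'));cd=pickle.load(open('side.pkl','rb'))
z=lambda u,v:(u/4.5+95-.39,v/4.5+75-.39)
w=lambda u,v:(u/2+180-.25,v/2+100-.25)
S=[((.028,.125,.172),z(303,337)),((.028,-.125,.172),z(590,170)),((.115,.135,.21),z(190,253)),((.115,-.135,.21),z(498,92)),((-.007,.126,.042),z(383,528)),((-.007,-.126,.042),z(655,347))]
D=[((.028,.125,.172),w(406,500)),((.028,-.125,.172),w(122,494)),((.115,.135,.21),w(424,572)),((.115,-.135,.21),w(91,570))]
def T(p,X):
    c,s=np.cos(p[2]),np.sin(p[2]);return np.array(X)@np.array([[c,-s,0],[s,c,0],[0,0,1]]).T+[p[0],p[1],0]
def res(p,k=3):
    r=[]
    if k&1: r.append(proj(cs,T(p,[a for a,_ in S]))-[b for _,b in S])
    if k&2: r.append(proj(cd,T(p,[a for a,_ in D]))-[b for _,b in D])
    return np.concatenate(r).ravel()
if __name__=='__main__':
  for k in(3,1,2):
    q=least_squares(res,[.55,-.2,-1.57],args=(k,),loss='soft_l1');print(k,q.x,q.fun.reshape(-1,2))
E
python3 mach.py
```

```text
3 [ 0.5413 -0.245  -1.7432] [[-0.0164  0.2569]
 [ 0.2055 -0.4378]
 [-1.3633 -0.7418]
 [ 1.3531 -2.7018]
 [ 0.6953 -1.1223]
 [-0.6275 -1.7028]
 [-0.4286  0.7802]
 [ 0.629   1.0965]
 [ 2.6834 -0.982 ]
 [-0.2524 -3.4046]]
1 [ 0.5451 -0.2422 -1.7428] [[-0.1566  1.2247]
 [ 0.234   0.3004]
 [-1.5958  0.1612]
 [ 1.3188 -2.0263]
 [ 0.6252 -0.0899]
 [-0.5604 -0.9035]]
2 [ 0.5405 -0.2458 -1.7403] [[-0.763   1.0748]
 [ 0.1708  1.7291]
 [ 2.4709 -0.6496]
 [-0.6296 -2.6436]]
```

View pics/ov_scene.png

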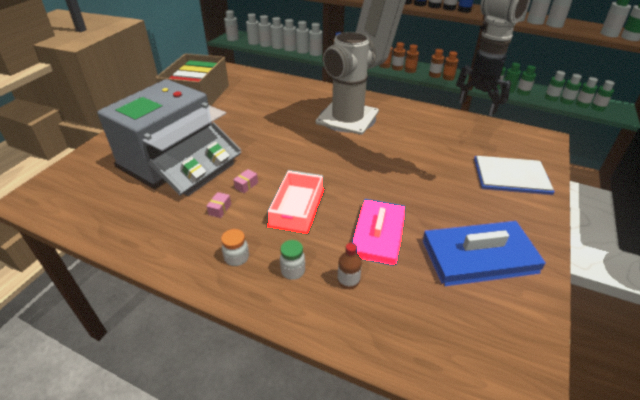

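View pics/ov_side.png

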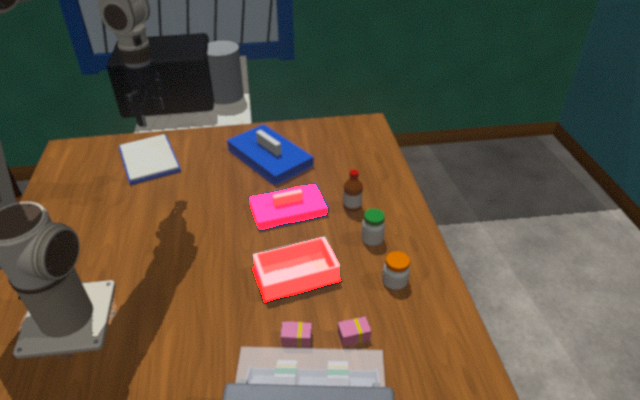

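```bash
cat > plan.py <<'E'
import sys
from h import *
from scipy.optimize import least_squares
np.set_printoptions(precision=4,suppress=True)
FS=.025;FR=.15
def rot(x,z):
    x=np.array(x,float);z=np.array(z,float);z/=np.linalg.norm(z);x=x-z*(x@z);x/=np.linalg.norm(x)
    return R.from_matrix(np.c_[x,np.cross(z,x),z])
def down(yaw_y):  # tool down, tool y along world yaw
    y=[np.cos(yaw_y),np.sin(yaw_y),0];z=[0,0,-1];return rot(np.cross(y,z),z)
def go(pt,Rt,N,p0=None,R0=None):
    if p0 is None:
        o=bot.get_obs();p0=o['eef_pos'];R0=R.from_quat(o['tool_rot'])
    def sim(v):
        p=np.array(p0,float);r=R0
        for _ in range(N): p=p+r.apply(v[:3]*FS);r=r*R.from_rotvec(v[3:]*FR)
        return p,r
    def f(v):
        p,r=sim(v);return np.r_[p-pt,.3*(Rt.inv()*r).as_rotvec()]
    v=least_squares(f,np.zeros(6)).x;v=np.round(v,3)
    p,r=sim(v)
    print(N,'x',dict(zip(['dx','dy','dz','ax','ay','az'],v.tolist())),'err mm',(p-pt)*1e3,np.degrees((Rt.inv()*r).magnitude()))
    return p,r
MY=-1.743;MO=np.array([.543,-.2435,0])
xm=np.array([np.cos(MY),np.sin(MY),0]);ym=np.array([-np.sin(MY),np.cos(MY),0]);zm=np.array([0,0,1.])
u=xm*np.cos(np.pi/6)+zm*.5;n=-.5*xm+zm*np.cos(np.pi/6)
RT=rot(-u,-n)
E
python3 - <<'E'
from plan import *
o=bot.get_obs();r=R.from_quat(o['tool_rot']);print(r.as_matrix())
q=[0.8240302626530657, 0.5427686270673919, 0.08854106580942432, 0.1361500031899713]
print((r.inv()*R.from_quat(q)).as_matrix(), r.inv().apply(np.array([.1218,.4914,.3751])-o['eef_pos']))
go(np.array([.5,0,.3]),down(.19),25)
E
```

```text
[[-0.9184  0.3957 -0.    ]
 [ 0.3957  0.9184 -0.    ]
 [ 0.     -0.     -1.    ]]
[[ 0.0006 -0.9472 -0.3205]
 [ 1.      0.0011 -0.0015]
 [ 0.0018 -0.3205  0.9472]] [ 0.0826 -0.0005 -0.1248]
25 x {'dx': -0.909, 'dy': -0.105, 'dz': -0.08, 'ax': -0.0, 'ay': 0.0, 'az': 0.26} err mm [-0.5489 -0.1906  0.299 ] 0.056903380262591514
```

```bash
python3 -m handwheel '[{"dx":-0.91,"dy":-0.1,"dz":-0.08,"az":0.26},{"dx":-0.91,"dy":-0.1,"dz":-0.08,"az":0.26},{"dx":-0.91,"dy":-0.1,"dz":-0.08,"az":0.26},{"dx":-0.91,"dy":-0.1,"dz":-0.08,"az":0.26},{"dx":-0.91,"dy":-0.1,"dz":-0.08,"az":0.26},{"dx":-0.91,"dy":-0.1,"dz":-0.08,"az":0.26},{"dx":-0.91,"dy":-0.1,"dz":-0.08,"az":0.26},{"dx":-0.91,"dy":-0.1,"dz":-0.08,"az":0.26},{"dx":-0.91,"dy":-0.1,"dz":-0.08,"az":0.26},{"dx":-0.91,"dy":-0.1,"dz":-0.08,"az":0.26},{"dx":-0.91,"dy":-0.1,"dz":-0.08,"az":0.26},{"dx":-0.91,"dy":-0.1,"dz":-0.08,"az":0.26}]'
python3 - <<'E'
from plan import *
go(np.array([.5,0,.3]),down(.19),13)
E
```

```text
13 x {'dx': -1.744, 'dy': -0.232, 'dz': -0.153, 'ax': -0.0, 'ay': 0.0, 'az': 0.499} err mm [0.2512 0.244  0.024 ] 0.05493520312394791invalid input
```

```bash
python3 -m handwheel '[{"dx":-0.91,"dy":-0.1,"dz":-0.08,"ax":0,"ay":0,"az":0.26},{"dx":-0.91,"dy":-0.1,"dz":-0.08,"ax":0,"ay":0,"az":0.26},{"dx":-0.91,"dy":-0.1,"dz":-0.08,"ax":0,"ay":0,"az":0.26},{"dx":-0.91,"dy":-0.1,"dz":-0.08,"ax":0,"ay":0,"az":0.26},{"dx":-0.91,"dy":-0.1,"dz":-0.08,"ax":0,"ay":0,"az":0.26},{"dx":-0.91,"dy":-0.1,"dz":-0.08,"ax":0,"ay":0,"az":0.26},{"dx":-0.91,"dy":-0.1,"dz":-0.08,"ax":0,"ay":0,"az":0.26},{"dx":-0.91,"dy":-0.1,"dz":-0.08,"ax":0,"ay":0,"az":0.26},{"dx":-0.91,"dy":-0.1,"dz":-0.08,"ax":0,"ay":0,"az":0.26},{"dx":-0.91,"dy":-0.1,"dz":-0.08,"ax":0,"ay":0,"az":0.26},{"dx":-0.91,"dy":-0.1,"dz":-0.08,"ax":0,"ay":0,"az":0.26},{"dx":-0.91,"dy":-0.1,"dz":-0.08,"ax":0,"ay":0,"az":0.26}]'
python3 - <<'E'
from plan import *
go(np.array([.5,0,.3]),down(.19),12)
E
```

```text
clock: 3.0
eef_pos: [0.4011, 0.2768, 0.2744]
tool_rot: [0.424, 0.906, 0.0, 0.0]
ft_force: [0.5, 0.4, -0.1]
grip_width: 0.0853
12 x {'dx': -0.983, 'dy': -0.119, 'dz': -0.085, 'ax': 0.0, 'ay': -0.0, 'az': 0.28} err mm [-0.0613 -0.0119 -0.1163] 0.024877043478441434
```

```bash
python3 -m handwheel '[{"dx":-0.98,"dy":-0.12,"dz":-0.085,"ax":0,"ay":0,"az":0.28},{"dx":-0.98,"dy":-0.12,"dz":-0.085,"ax":0,"ay":0,"az":0.28},{"dx":-0.98,"dy":-0.12,"dz":-0.085,"ax":0,"ay":0,"az":0.28},{"dx":-0.98,"dy":-0.12,"dz":-0.085,"ax":0,"ay":0,"az":0.28},{"dx":-0.98,"dy":-0.12,"dz":-0.085,"ax":0,"ay":0,"az":0.28},{"dx":-0.98,"dy":-0.12,"dz":-0.085,"ax":0,"ay":0,"az":0.28},{"dx":-0.98,"dy":-0.12,"dz":-0.085,"ax":0,"ay":0,"az":0.28},{"dx":-0.98,"dy":-0.12,"dz":-0.085,"ax":0,"ay":0,"az":0.28},{"dx":-0.98,"dy":-0.12,"dz":-0.085,"ax":0,"ay":0,"az":0.28},{"dx":-0.98,"dy":-0.12,"dz":-0.085,"ax":0,"ay":0,"az":0.28},{"dx":-0.98,"dy":-0.12,"dz":-0.085,"ax":0,"ay":0,"az":0.28},{"dx":-0.98,"dy":-0.12,"dz":-0.085,"ax":0,"ay":0,"az":0.28}]'
python3 - <<'E'
from plan import *
c=shot('wrist','w1');pickle.dump(c,open('w1.pkl','wb'));o=bot.get_obs();print(o['eef_pos'],c['eye'])
for nm in['tub','carton_a','machine']:
  for r in bot.trace(nm,c): print(nm,r['confidence'],r['rect'])
E
```

```text
clock: 4.2
eef_pos: [0.4993, 0.0006, 0.2999]
tool_rot: [0.637, 0.771, 0.0, 0.0]
ft_force: [-0.9, 0.2, 0.7]
grip_width: 0.0852
[ 0.4997 -0.0026  0.3002] [0.4834 0.0811 0.4247]
tub 0.57 [359.0, 129.9, 156.3, 87.8]
carton_a 0.95 [387.8, 263.9, 41.3, 34.2]
carton_a 0.9 [280.8, 322.6, 39.1, 51.3]
carton_a 0.88 [318.4, 245.8, 46.6, 45.1]
carton_a 0.71 [340.2, 335.5, 34.8, 32.0]
machine 0.91 [305.5, 321.9, 171.2, 83.7]
```

View pics/w1.png

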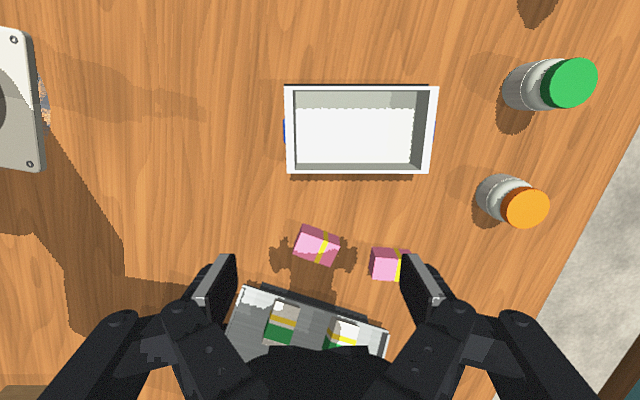

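Run:
```python
import cv2
a=cv2.imread('pics/w1.png');cv2.imwrite('pics/w1a.png',cv2.resize(a[75:185,275:450],None,fx=4.5,fy=4.5,interpolation=cv2.INTER_CUBIC))
cv2.imwrite('pics/w1b.png',cv2.resize(a[270:370,215:400],None,fx=4,fy=4,interpolation=cv2.INTER_CUBIC))
```

```text
(no output)
```

View pics/w1a.png

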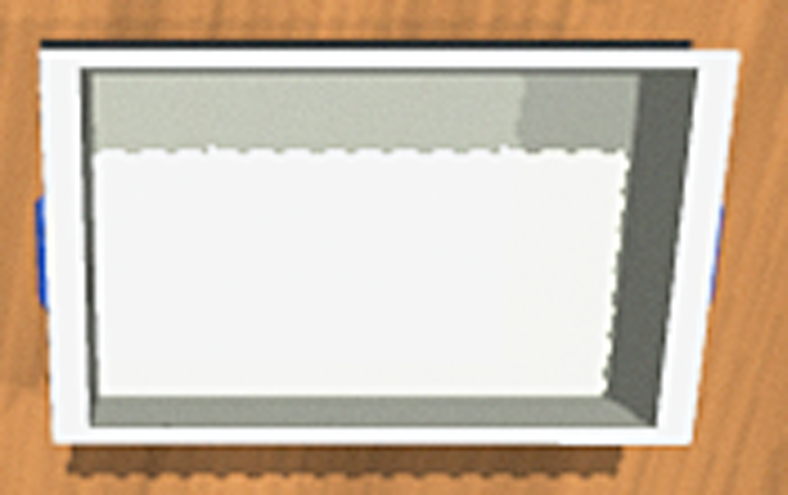

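View pics/w1b.png

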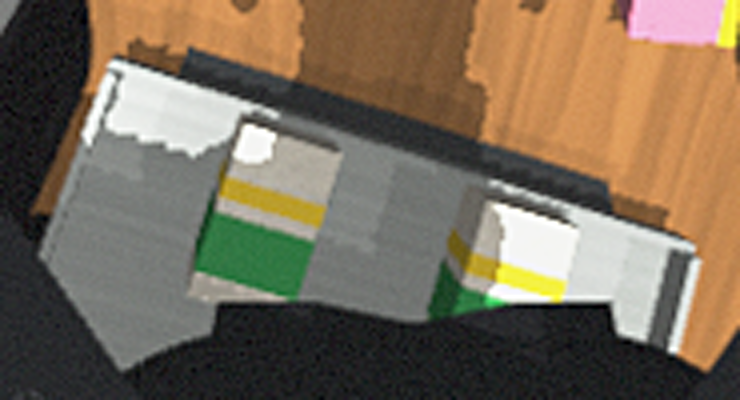

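Run:
```python
from plan import *
c=pickle.load(open('w1.pkl','rb'))
a=lambda l:[(x/4.5+275-.39,y/4.5+75-.39) for x,y in l]
b=lambda l:[(x/4+215-.375,y/4+270-.375) for x,y in l]
P=onz(c,a([(40,50),(740,50),(692,444),(55,444)]),.054);print(P)
m=P.mean(0);print('tub',m,[np.linalg.norm(P[i]-P[(i+1)%4]) for i in range(4)])
for e in(P[1]-P[0],P[2]-P[3]):print('yaw',np.arctan2(e[1],e[0]))
L=onz(c,b([(110,60),(697,245)]),.042);e=L[1]-L[0];print('lip',L,np.linalg.norm(e),'y-yaw',np.arctan2(e[1],e[0]),'mach yaw',np.arctan2(e[1],e[0])-np.pi/2)
mid=L.mean(0);yaw=np.arctan2(e[1],e[0])-np.pi/2;print('origin',mid[:2]+.008*np.array([np.cos(yaw),np.sin(yaw)]))
C=onz(c,b([(246,120),(342,150),(494,196),(576,225)]),.0612);print(C)
ymv=e/np.linalg.norm(e)
print('y of corners',(C-mid)@ymv, 'x',(C-mid)@np.array([np.cos(yaw),np.sin(yaw),0]))
```

```text
[[ 0.4385  0.0905  0.054 ]
 [ 0.6238  0.1264  0.054 ]
 [ 0.6451  0.0195  0.054 ]
 [ 0.4594 -0.0165  0.054 ]]
tub [0.5417 0.055  0.054 ] [np.float64(0.18879079758549522), np.float64(0.1090526521965533), np.float64(0.18912155991764523), np.float64(0.10902102148238957)]
yaw 0.19134878406211192
yaw 0.19118686954509378
lip [[ 0.4171 -0.2121  0.042 ]
 [ 0.6701 -0.2569  0.042 ]] 0.25702814381288386 y-yaw -0.1752362390375675 mach yaw -1.746032565832464
origin [ 0.5422 -0.2423]
[[ 0.4745 -0.2145  0.0612]
 [ 0.5131 -0.2213  0.0612]
 [ 0.5757 -0.2316  0.0612]
 [ 0.6107 -0.2394  0.0612]]
y of corners [-0.0715 -0.0323  0.0311  0.067 ] x [-0.0076 -0.0077 -0.0084 -0.0069]
```

```bash
sed -i 's/^MY=.*/MY=-1.746;MO=np.array([.5422,-.2423,.03])/' plan.py
cat >> plan.py <<'E'
def tray(s,y,h): return MO+u*s+ym*y+n*h
TUB=np.array([.5417,.055,0]);TY=.191
tx=np.array([np.cos(TY),np.sin(TY),0]);ty=np.array([-np.sin(TY),np.cos(TY),0])
RD=down(TY)
E
python3 - <<'E'
from plan import *
for N in(10,): p,r=go(tray(.028,.050,.143),RT,N)
print(tray(.028,.050,.143),tray(.028,.050,.023))
E
```

```text
10 x {'dx': -0.701, 'dy': 0.399, 'dz': 0.71, 'ax': 0.064, 'ay': -0.345, 'az': 0.239} err mm [-0.1144  0.0978  0.0283] 0.04915779163670199
[ 0.5997 -0.2045  0.1678] [ 0.5892 -0.2636  0.0639]
```

```bash
python3 -m handwheel '[{"dx":-0.7,"dy":0.4,"dz":0.71,"ax":0.064,"ay":-0.345,"az":0.239},{"dx":-0.7,"dy":0.4,"dz":0.71,"ax":0.064,"ay":-0.345,"az":0.239},{"dx":-0.7,"dy":0.4,"dz":0.71,"ax":0.064,"ay":-0.345,"az":0.239},{"dx":-0.7,"dy":0.4,"dz":0.71,"ax":0.064,"ay":-0.345,"az":0.239},{"dx":-0.7,"dy":0.4,"dz":0.71,"ax":0.064,"ay":-0.345,"az":0.239},{"dx":-0.7,"dy":0.4,"dz":0.71,"ax":0.064,"ay":-0.345,"az":0.239},{"dx":-0.7,"dy":0.4,"dz":0.71,"ax":0.064,"ay":-0.345,"az":0.239},{"dx":-0.7,"dy":0.4,"dz":0.71,"ax":0.064,"ay":-0.345,"az":0.239},{"dx":-0.7,"dy":0.4,"dz":0.71,"ax":0.064,"ay":-0.345,"az":0.239},{"dx":-0.7,"dy":0.4,"dz":0.71,"ax":0.064,"ay":-0.345,"az":0.239}]'
python3 - <<'E'
from plan import *
c=shot('wrist','w2');pickle.dump(c,open('w2.pkl','wb'));o=bot.get_obs();print(o['eef_pos'],o['joint_pos'])
for r in bot.trace('carton_a',c): print(r['confidence'],r['rect'])
go(tray(.028,.050,.143),RT,2)
E
```

```text
clock: 5.4
eef_pos: [0.6006, -0.203, 0.1671]
tool_rot: [0.74, 0.621, -0.199, 0.167]
ft_force: [-0.4, 0.9, 0.4]
grip_width: 0.0858
[ 0.6003 -0.2054  0.1647] [-0.1027  0.5776  0.1853  1.2241 -0.526   1.6568]
0.9 [316.6, 205.6, 46.3, 75.9]
0.85 [179.8, 41.5, 130.7, 82.9]
0.78 [372.8, 35.5, 111.1, 70.9]
0.59 [204.8, 204.5, 63.5, 74.0]
2 x {'dx': -0.041, 'dy': 0.002, 'dz': -0.043, 'ax': -0.012, 'ay': 0.001, 'az': 0.008} err mm [-0.0113  0.0153  0.0177] 0.009296675027441017
```

View pics/w2.png

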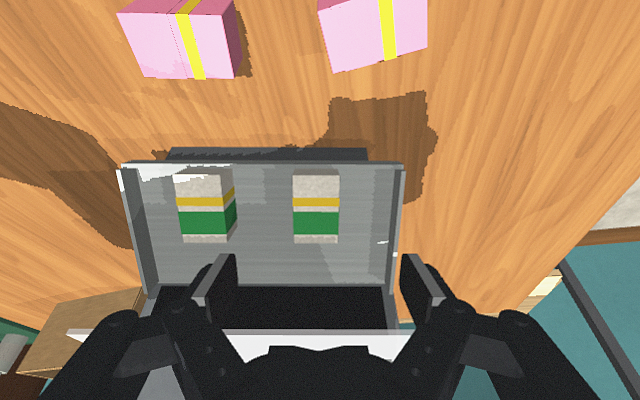

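```bash
cat > tp.py <<'E'
from plan import *
def ontray(c,px,h):
    e,d=ray(c,px);t=((MO+n*h-e)@n)/(d@n);P=e+d*t[:,None];return np.c_[(P-MO)@u,(P-MO)@ym]
E
python3 - <<'E'
from tp import *
import cv2
c=pickle.load(open('w2.pkl','rb'))
print('a',ontray(c,[(293,175),(338.5,175),(340,243),(292.5,243)],.036))
print('b',ontray(c,[(175.5,175),(222,175),(227,243),(181,243)],.036))
print('lip corners',ontray(c,[(117,162),(404,163)],.014))
a=c['img'][150:260,100:410,::-1];cv2.imwrite('pics/w2a.png',cv2.resize(a,None,fx=2.5,fy=2.5,interpolation=cv2.INTER_CUBIC))
E
```

```text
a [[0.0035 0.0295]
 [0.0034 0.0676]
 [0.0669 0.0705]
 [0.067  0.0274]]
b [[ 0.0036 -0.0688]
 [ 0.0036 -0.0298]
 [ 0.0671 -0.0321]
 [ 0.0672 -0.074 ]]
lip corners [[-0.0027 -0.1312]
 [-0.0023  0.1281]]
```

View pics/w2a.png

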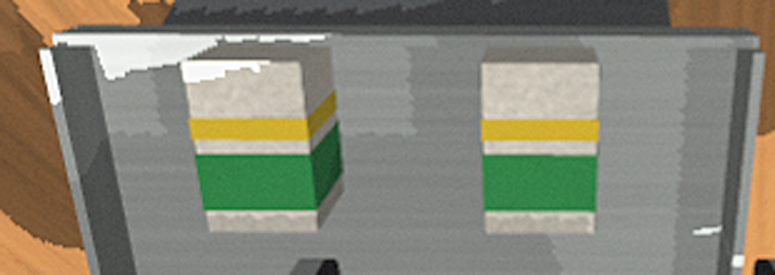

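Run:
```python
from tp import *
go(tray(.031,.0488,.023),RT,8)
```

```text
8 x {'dx': -0.025, 'dy': -0.004, 'dz': 0.589, 'ax': -0.003, 'ay': 0.0, 'az': 0.002} err mm [0.0639 0.0429 0.0557] 0.018178604118006557
```

```bash
python3 -m handwheel '[{"dx":-0.025,"dy":-0.004,"dz":0.59,"ax":-0.003,"ay":0,"az":0.002},{"dx":-0.025,"dy":-0.004,"dz":0.59,"ax":-0.003,"ay":0,"az":0.002},{"dx":-0.025,"dy":-0.004,"dz":0.59,"ax":-0.003,"ay":0,"az":0.002},{"dx":-0.025,"dy":-0.004,"dz":0.59,"ax":-0.003,"ay":0,"az":0.002},{"dx":-0.025,"dy":-0.004,"dz":0.59,"ax":-0.003,"ay":0,"az":0.002},{"dx":-0.025,"dy":-0.004,"dz":0.59,"ax":-0.003,"ay":0,"az":0.002},{"dx":-0.025,"dy":-0.004,"dz":0.5,"ax":-0.003,"ay":0,"az":0.002},{"dx":-0.025,"dy":-0.004,"dz":0.4,"ax":-0.003,"ay":0,"az":0.002},{"dx":0,"dy":0,"dz":0,"ax":0,"ay":0,"az":0},{"dx":0,"dy":0,"dz":0,"ax":0,"ay":0,"az":0}]'
python3 - <<'E'
from tp import *
shot('wrist','w3')
p=bot.get_obs()['eef_pos']-MO;print(p@u,p@ym,p@n)
go(tray(.031,.0488,.023),RT,1)
E
```

```text
clock: 6.5
eef_pos: [0.5891, -0.2624, 0.0745]
tool_rot: [0.74, 0.62, -0.197, 0.168]
ft_force: [-0.4, -0.7, 0.1]
grip_width: 0.0855
0.03242084661152572 0.05003623024825809 0.033089030443399774
1 x {'dx': 0.057, 'dy': -0.051, 'dz': 0.403, 'ax': 0.031, 'ay': -0.002, 'az': -0.015} err mm [0.0137 0.011  0.0024] 0.0027181693810035107
```

View pics/w3.png

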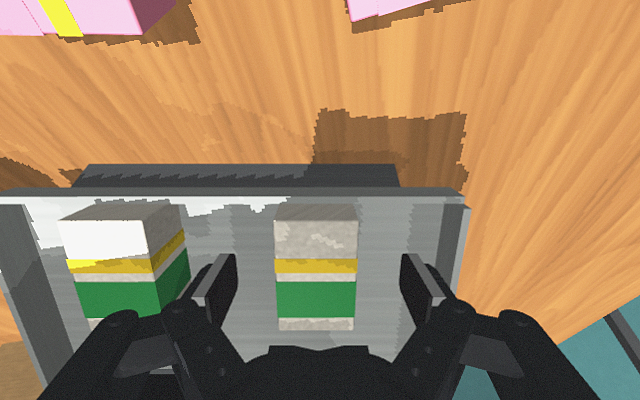

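```bash
python3 -m handwheel '[{"dx":0.03,"dy":-0.025,"dz":0.19,"ax":0.015,"ay":0,"az":-0.008},{"dx":0.03,"dy":-0.025,"dz":0.19,"ax":0.015,"ay":0,"az":-0.008},{"dx":0,"dy":0,"dz":0,"ax":0,"ay":0,"az":0}]' && python3 -m handwheel '[{"dx":0,"dy":0,"dz":0,"ax":0,"ay":0,"az":0},{"dx":0,"dy":0,"dz":0,"ax":0,"ay":0,"az":0},{"dx":0,"dy":0,"dz":0,"ax":0,"ay":0,"az":0},{"dx":0,"dy":0,"dz":0,"ax":0,"ay":0,"az":0},{"dx":0,"dy":0,"dz":0,"ax":0,"ay":0,"az":0},{"dx":0,"dy":0,"dz":0,"ax":0,"ay":0,"az":0},{"dx":0,"dy":0,"dz":0,"ax":0,"ay":0,"az":0},{"dx":0,"dy":0,"dz":0,"ax":0,"ay":0,"az":0}]' -1
python3 - <<'E'
from tp import *
p=bot.get_obs()['eef_pos']-MO;print(p@u,p@ym,p@n,bot.get_obs()['ft_force'])
go(bot.get_obs()['eef_pos']+n*.11,RT,5)
E
```

```text
clock: 6.85
eef_pos: [0.5866, -0.2658, 0.0646]
tool_rot: [0.74, 0.621, -0.199, 0.165]
ft_force: [0.7, 0.7, -0.9]
grip_width: 0.0852
clock: 7.65
eef_pos: [0.5876, -0.2657, 0.0657]
tool_rot: [0.74, 0.621, -0.198, 0.166]
ft_force: [-0.0, 1.5, 2.4]
grip_width: 0.0393
0.030972354929906076 0.048752521438885046 0.02333110132729293 [-0.0439  1.5475  2.4337]
5 x {'dx': 0.0, 'dy': 0.0, 'dz': -0.88, 'ax': 0.0, 'ay': -0.0, 'az': 0.0} err mm [-0.0138 -0.0178  0.0115] 0.013266919905575459
```

```bash
python3 -m handwheel '[{"dx":0,"dy":0,"dz":-0.5,"ax":0,"ay":0,"az":0},{"dx":0,"dy":0,"dz":-0.9,"ax":0,"ay":0,"az":0},{"dx":0,"dy":0,"dz":-0.9,"ax":0,"ay":0,"az":0},{"dx":0,"dy":0,"dz":-0.9,"ax":0,"ay":0,"az":0},{"dx":0,"dy":0,"dz":-0.9,"ax":0,"ay":0,"az":0},{"dx":0,"dy":0,"dz":-0.6,"ax":0,"ay":0,"az":0},{"dx":0,"dy":0,"dz":0,"ax":0,"ay":0,"az":0}]'
python3 - <<'E'
from tp import *
go(TUB+tx*.035+ty*.003+[0,0,.15],RD,14)
shot('wrist','w4')
E
```

```text
clock: 8.35
eef_pos: [0.599, -0.207, 0.1698]
tool_rot: [0.74, 0.621, -0.197, 0.168]
ft_force: [0.4, 0.3, -0.6]
grip_width: 0.0392
14 x {'dx': 0.774, 'dy': -0.07, 'dz': -0.162, 'ax': -0.044, 'ay': 0.247, 'az': -0.17} err mm [-0.0572 -0.0986 -0.038 ] 0.04953946919482488
```

View pics/w4.png

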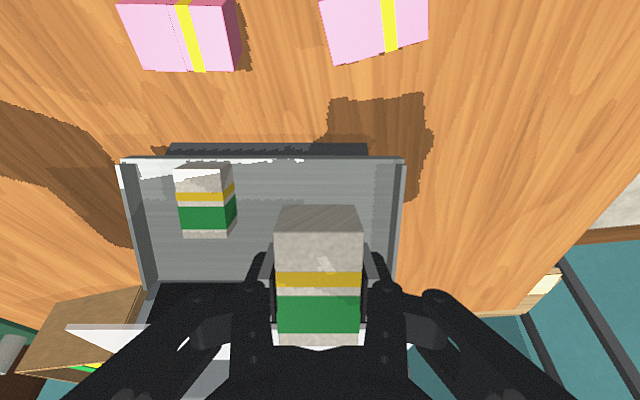

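```bash
python3 -m handwheel '[{"dx":0.77,"dy":-0.07,"dz":-0.16,"ax":-0.044,"ay":0.247,"az":-0.17},{"dx":0.77,"dy":-0.07,"dz":-0.16,"ax":-0.044,"ay":0.247,"az":-0.17},{"dx":0.77,"dy":-0.07,"dz":-0.16,"ax":-0.044,"ay":0.247,"az":-0.17},{"dx":0.77,"dy":-0.07,"dz":-0.16,"ax":-0.044,"ay":0.247,"az":-0.17},{"dx":0.77,"dy":-0.07,"dz":-0.16,"ax":-0.044,"ay":0.247,"az":-0.17},{"dx":0.77,"dy":-0.07,"dz":-0.16,"ax":-0.044,"ay":0.247,"az":-0.17},{"dx":0.77,"dy":-0.07,"dz":-0.16,"ax":-0.044,"ay":0.247,"az":-0.17},{"dx":0.77,"dy":-0.07,"dz":-0.16,"ax":-0.044,"ay":0.247,"az":-0.17},{"dx":0.77,"dy":-0.07,"dz":-0.16,"ax":-0.044,"ay":0.247,"az":-0.17},{"dx":0.77,"dy":-0.07,"dz":-0.16,"ax":-0.044,"ay":0.247,"az":-0.17},{"dx":0.77,"dy":-0.07,"dz":-0.16,"ax":-0.044,"ay":0.247,"az":-0.17},{"dx":0.77,"dy":-0.07,"dz":-0.16,"ax":-0.044,"ay":0.247,"az":-0.17}]' && python3 -m handwheel '[{"dx":0.77,"dy":-0.07,"dz":-0.16,"ax":-0.044,"ay":0.247,"az":-0.17},{"dx":0.77,"dy":-0.07,"dz":-0.16,"ax":-0.044,"ay":0.247,"az":-0.17},{"dx":0,"dy":0,"dz":0,"ax":0,"ay":0,"az":0},{"dx":0,"dy":0,"dz":0,"ax":0,"ay":0,"az":0}]'
python3 - <<'E'
from tp import *
go(TUB+tx*.035+ty*.003+[0,0,.06],RD,6)
shot('wrist','w5')
E
```

```text
clock: 9.6
eef_pos: [0.5822, 0.0242, 0.1398]
tool_rot: [0.656, 0.754, -0.03, 0.021]
ft_force: [0.5, -0.4, -1.1]
grip_width: 0.0392
clock: 10.0
eef_pos: [0.5738, 0.0612, 0.1464]
tool_rot: [0.637, 0.77, -0.002, -0.002]
ft_force: [0.3, -0.3, -1.9]
grip_width: 0.0392
6 x {'dx': 0.02, 'dy': 0.017, 'dz': 0.576, 'ax': -0.006, 'ay': -0.001, 'az': -0.003} err mm [-0.0188  0.0391 -0.0203] 0.021819513900720282
```

View pics/w5.png

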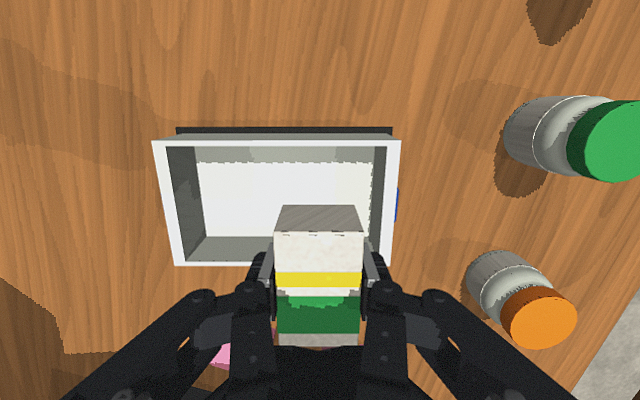

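```bash
python3 -m handwheel '[{"dx":0.02,"dy":0.017,"dz":0.58,"ax":-0.006,"ay":0,"az":-0.003},{"dx":0.02,"dy":0.017,"dz":0.58,"ax":-0.006,"ay":0,"az":-0.003},{"dx":0.02,"dy":0.017,"dz":0.58,"ax":-0.006,"ay":0,"az":-0.003},{"dx":0.02,"dy":0.017,"dz":0.58,"ax":-0.006,"ay":0,"az":-0.003},{"dx":0.02,"dy":0.017,"dz":0.58,"ax":-0.006,"ay":0,"az":-0.003},{"dx":0.02,"dy":0.017,"dz":0.58,"ax":-0.006,"ay":0,"az":-0.003},{"dx":0,"dy":0,"dz":0,"ax":0,"ay":0,"az":0},{"dx":0,"dy":0,"dz":0,"ax":0,"ay":0,"az":0}]'
python3 - <<'E'
from tp import *
go(TUB+tx*.035+ty*.003+[0,0,.028],RD,4)
shot('wrist','w6')
E
```

```text
clock: 10.85
eef_pos: [0.5758, 0.0649, 0.0598]
tool_rot: [0.636, 0.771, 0.001, -0.0]
ft_force: [-0.3, 1.0, -0.1]
grip_width: 0.0391
4 x {'dx': -0.003, 'dy': -0.004, 'dz': 0.318, 'ax': 0.001, 'ay': -0.003, 'az': -0.0} err mm [-0.0047  0.      0.0124] 0.017896607825340038
```

View pics/w6.png

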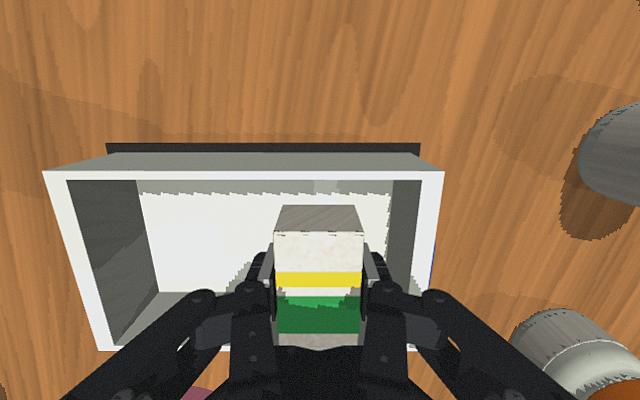

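```bash
python3 -m handwheel '[{"dx":0,"dy":0,"dz":0.35,"ax":0,"ay":0,"az":0},{"dx":0,"dy":0,"dz":0.35,"ax":0,"ay":0,"az":0},{"dx":0,"dy":0,"dz":0.3,"ax":0,"ay":0,"az":0},{"dx":0,"dy":0,"dz":0.2,"ax":0,"ay":0,"az":0},{"dx":0,"dy":0,"dz":0,"ax":0,"ay":0,"az":0},{"dx":0,"dy":0,"dz":0,"ax":0,"ay":0,"az":0}]'; python3 -c "
from h import *
shot('wrist','w7')"
```

```text
clock: 11.5
eef_pos: [0.576, 0.0657, 0.03]
tool_rot: [0.636, 0.772, 0.001, -0.0]
ft_force: [-0.1, 0.2, -1.3]
grip_width: 0.0394
```

View pics/w7.png

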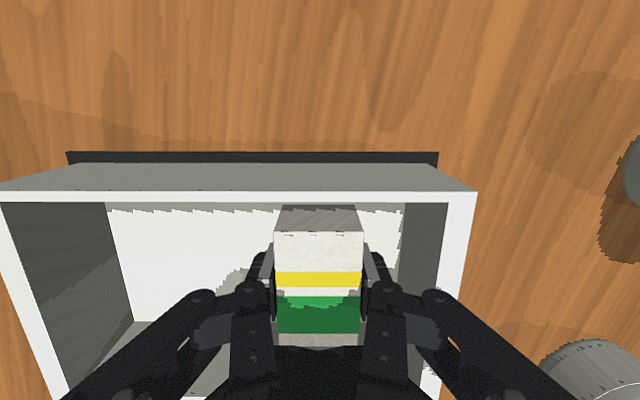

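```bash
python3 -m handwheel '[{"dx":0,"dy":0,"dz":0.07,"ax":0,"ay":0,"az":0},{"dx":0,"dy":0,"dz":0.03,"ax":0,"ay":0,"az":0},{"dx":0,"dy":0,"dz":0,"ax":0,"ay":0,"az":0}]' && python3 -m handwheel '[{"dx":0,"dy":0,"dz":0,"ax":0,"ay":0,"az":0},{"dx":0,"dy":0,"dz":0,"ax":0,"ay":0,"az":0},{"dx":0,"dy":0,"dz":0,"ax":0,"ay":0,"az":0},{"dx":0,"dy":0,"dz":0,"ax":0,"ay":0,"az":0},{"dx":0,"dy":0,"dz":0,"ax":0,"ay":0,"az":0}]' 0.3
python3 -c "
from h import *
shot('wrist','w8')"
```

```text
clock: 11.85
eef_pos: [0.5763, 0.0657, 0.028]
tool_rot: [0.636, 0.772, 0.002, 0.0]
ft_force: [0.4, -0.9, -0.2]
grip_width: 0.0392
clock: 12.35
eef_pos: [0.5761, 0.0657, 0.0277]
tool_rot: [0.636, 0.772, 0.001, -0.0]
ft_force: [-0.1, -0.3, -0.8]
grip_width: 0.0555
```

View pics/w8.png

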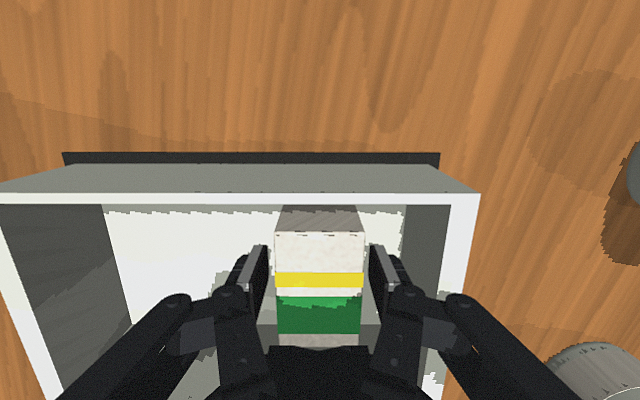

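```bash
python3 -m handwheel '[{"dx":0,"dy":0,"dz":-0.6,"ax":0,"ay":0,"az":0},{"dx":0,"dy":0,"dz":-0.9,"ax":0,"ay":0,"az":0},{"dx":0,"dy":0,"dz":-0.9,"ax":0,"ay":0,"az":0},{"dx":0,"dy":0,"dz":-0.9,"ax":0,"ay":0,"az":0},{"dx":0,"dy":0,"dz":-0.9,"ax":0,"ay":0,"az":0},{"dx":0,"dy":0,"dz":-0.9,"ax":0,"ay":0,"az":0},{"dx":0,"dy":0,"dz":-0.7,"ax":0,"ay":0,"az":0},{"dx":0,"dy":0,"dz":0,"ax":0,"ay":0,"az":0}]'
python3 - <<'E'
from tp import *
shot('wrist','w9')
go(tray(.031,-.0512,.143),RT,12)
E
```

```text
clock: 13.2
eef_pos: [0.5777, 0.0656, 0.1757]
tool_rot: [0.636, 0.772, 0.004, 0.002]
ft_force: [0.2, -0.4, 0.2]
grip_width: 0.0556
12 x {'dx': -0.829, 'dy': -0.279, 'dz': 0.222, 'ax': 0.056, 'ay': -0.289, 'az': 0.199} err mm [-0.0731 -0.072  -0.1115] 0.04645722800375183
```

View pics/w9.png

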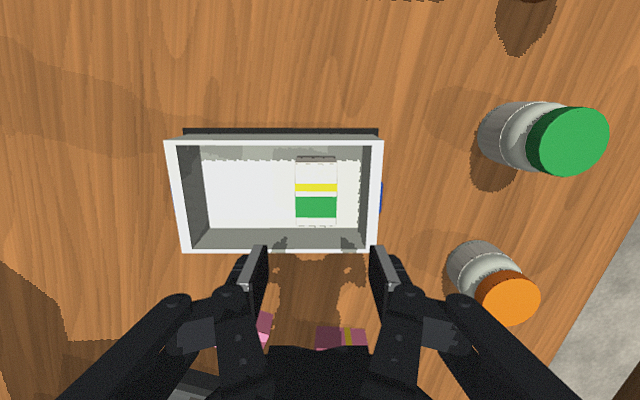

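Carton a lies flat in the tub at (316,190). Next, carton b.

```bash
python3 -m handwheel '[{"dx":-0.83,"dy":-0.28,"dz":0.22,"ax":0.056,"ay":-0.289,"az":0.199},{"dx":-0.83,"dy":-0.28,"dz":0.22,"ax":0.056,"ay":-0.289,"az":0.199},{"dx":-0.83,"dy":-0.28,"dz":0.22,"ax":0.056,"ay":-0.289,"az":0.199},{"dx":-0.83,"dy":-0.28,"dz":0.22,"ax":0.056,"ay":-0.289,"az":0.199},{"dx":-0.83,"dy":-0.28,"dz":0.22,"ax":0.056,"ay":-0.289,"az":0.199},{"dx":-0.83,"dy":-0.28,"dz":0.22,"ax":0.056,"ay":-0.289,"az":0.199},{"dx":-0.83,"dy":-0.28,"dz":0.22,"ax":0.056,"ay":-0.289,"az":0.199},{"dx":-0.83,"dy":-0.28,"dz":0.22,"ax":0.056,"ay":-0.289,"az":0.199},{"dx":-0.83,"dy":-0.28,"dz":0.22,"ax":0.056,"ay":-0.289,"az":0.199},{"dx":-0.83,"dy":-0.28,"dz":0.22,"ax":0.056,"ay":-0.289,"az":0.199},{"dx":-0.83,"dy":-0.28,"dz":0.22,"ax":0.056,"ay":-0.289,"az":0.199},{"dx":-0.83,"dy":-0.28,"dz":0.22,"ax":0.056,"ay":-0.289,"az":0.199}]' && python3 -m handwheel '[{"dx":0,"dy":0,"dz":0,"ax":0,"ay":0,"az":0},{"dx":0,"dy":0,"dz":0,"ax":0,"ay":0,"az":0}]' 1
python3 - <<'E'
from tp import *
c=shot('wrist','w10');pickle.dump(c,open('w10.pkl','wb'))
go(tray(.031,-.0512,.045),RT,7)
E
```

```text
clock: 14.45
eef_pos: [0.4969, -0.1904, 0.1674]
tool_rot: [0.74, 0.62, -0.201, 0.165]
ft_force: [0.0, -0.7, -0.4]
grip_width: 0.056
clock: 14.65
eef_pos: [0.4978, -0.1894, 0.1678]
tool_rot: [0.74, 0.621, -0.2, 0.164]
ft_force: [-0.3, 0.4, -0.1]
grip_width: 0.0819
7 x {'dx': -0.003, 'dy': 0.009, 'dz': 0.554, 'ax': -0.004, 'ay': -0.0, 'az': 0.002} err mm [ 0.0073 -0.0087 -0.0668] 0.029850328694110365
```

View pics/w10.png

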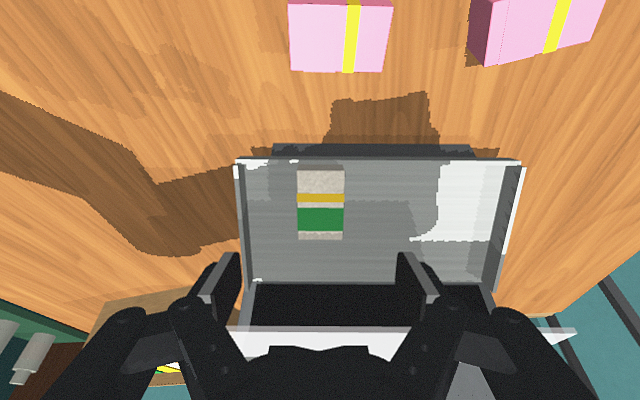

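```bash
python3 -m handwheel '[{"dx":0,"dy":0.008,"dz":0.59,"ax":-0.003,"ay":0,"az":0.002},{"dx":0,"dy":0.008,"dz":0.59,"ax":-0.003,"ay":0,"az":0.002},{"dx":0,"dy":0.008,"dz":0.59,"ax":-0.003,"ay":0,"az":0.002},{"dx":0,"dy":0.008,"dz":0.59,"ax":-0.003,"ay":0,"az":0.002},{"dx":0,"dy":0.008,"dz":0.59,"ax":-0.003,"ay":0,"az":0.002},{"dx":0,"dy":0.008,"dz":0.59,"ax":-0.003,"ay":0,"az":0.002},{"dx":0,"dy":0,"dz":0.5,"ax":0,"ay":0,"az":0.002},{"dx":0,"dy":0,"dz":0.3,"ax":0,"ay":0,"az":0},{"dx":0,"dy":0,"dz":0,"ax":0,"ay":0,"az":0},{"dx":0,"dy":0,"dz":0,"ax":0,"ay":0,"az":0}]'
python3 - <<'E'
from tp import *
shot('wrist','w11')
p=bot.get_obs()['eef_pos']-MO;print(p@u,p@ym,p@n)
go(tray(.031,-.0512,.0235),RT,2)
E
```

```text
clock: 15.7
eef_pos: [0.4902, -0.2431, 0.0752]
tool_rot: [0.74, 0.62, -0.198, 0.167]
ft_force: [0.1, -0.3, -0.3]
grip_width: 0.085
0.03127899744438115 -0.05081322504769496 0.03450013836772422
2 x {'dx': 0.006, 'dy': -0.008, 'dz': 0.22, 'ax': 0.002, 'ay': 0.002, 'az': -0.004} err mm [-0.0047  0.014  -0.0078] 0.00864620362458443
```

View pics/w11.png

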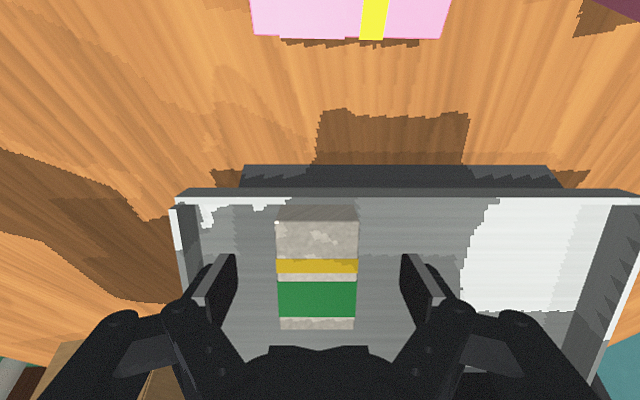

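```bash
python3 -m handwheel '[{"dx":0,"dy":-0.008,"dz":0.22,"ax":0,"ay":0,"az":0},{"dx":0,"dy":-0.008,"dz":0.22,"ax":0,"ay":0,"az":0},{"dx":0,"dy":0,"dz":0,"ax":0,"ay":0,"az":0}]' && python3 -m handwheel '[{"dx":0,"dy":0,"dz":0,"ax":0,"ay":0,"az":0},{"dx":0,"dy":0,"dz":0,"ax":0,"ay":0,"az":0},{"dx":0,"dy":0,"dz":0,"ax":0,"ay":0,"az":0},{"dx":0,"dy":0,"dz":0,"ax":0,"ay":0,"az":0},{"dx":0,"dy":0,"dz":0,"ax":0,"ay":0,"az":0},{"dx":0,"dy":0,"dz":0,"ax":0,"ay":0,"az":0},{"dx":0,"dy":0,"dz":0,"ax":0,"ay":0,"az":0},{"dx":0,"dy":0,"dz":0,"ax":0,"ay":0,"az":0}]' -1 && python3 -m handwheel '[{"dx":0,"dy":0,"dz":-0.5,"ax":0,"ay":0,"az":0},{"dx":0,"dy":0,"dz":-0.9,"ax":0,"ay":0,"az":0},{"dx":0,"dy":0,"dz":-0.9,"ax":0,"ay":0,"az":0},{"dx":0,"dy":0,"dz":-0.9,"ax":0,"ay":0,"az":0},{"dx":0,"dy":0,"dz":-0.9,"ax":0,"ay":0,"az":0},{"dx":0,"dy":0,"dz":-0.6,"ax":0,"ay":0,"az":0},{"dx":0,"dy":0,"dz":0,"ax":0,"ay":0,"az":0}]'
python3 - <<'E'
from tp import *
go(TUB-tx*.035+ty*.003+[0,0,.15],RD,14)
shot('wrist','w12')
E
```

```text
clock: 16.05
eef_pos: [0.4879, -0.2489, 0.065]
tool_rot: [0.74, 0.62, -0.199, 0.166]
ft_force: [-1.2, 0.2, -0.7]
grip_width: 0.0852
clock: 16.85
eef_pos: [0.4889, -0.2487, 0.066]
tool_rot: [0.74, 0.62, -0.198, 0.167]
ft_force: [1.0, 1.8, 2.7]
grip_width: 0.0391
clock: 17.55
eef_pos: [0.5, -0.1904, 0.1687]
tool_rot: [0.74, 0.62, -0.198, 0.168]
ft_force: [1.0, -0.2, -0.5]
grip_width: 0.0388
14 x {'dx': 0.69, 'dy': 0.017, 'dz': -0.143, 'ax': -0.044, 'ay': 0.247, 'az': -0.171} err mm [-0.0368  0.0517 -0.029 ] 0.0326876060310927
```

View pics/w12.png

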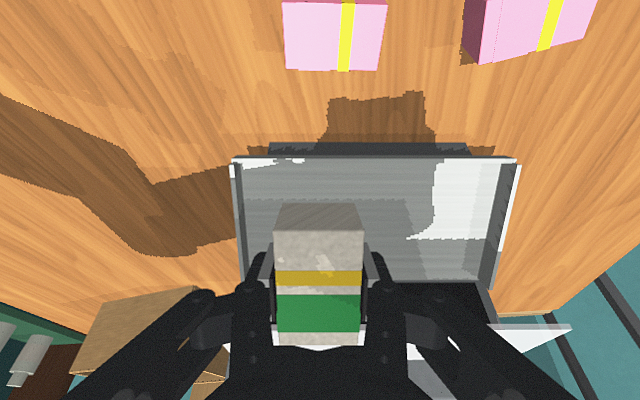

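```bash
python3 -m handwheel '[{"dx":0.69,"dy":0.017,"dz":-0.143,"ax":-0.044,"ay":0.247,"az":-0.171},{"dx":0.69,"dy":0.017,"dz":-0.143,"ax":-0.044,"ay":0.247,"az":-0.171},{"dx":0.69,"dy":0.017,"dz":-0.143,"ax":-0.044,"ay":0.247,"az":-0.171},{"dx":0.69,"dy":0.017,"dz":-0.143,"ax":-0.044,"ay":0.247,"az":-0.171},{"dx":0.69,"dy":0.017,"dz":-0.143,"ax":-0.044,"ay":0.247,"az":-0.171},{"dx":0.69,"dy":0.017,"dz":-0.143,"ax":-0.044,"ay":0.247,"az":-0.171},{"dx":0.69,"dy":0.017,"dz":-0.143,"ax":-0.044,"ay":0.247,"az":-0.171},{"dx":0.69,"dy":0.017,"dz":-0.143,"ax":-0.044,"ay":0.247,"az":-0.171},{"dx":0.69,"dy":0.017,"dz":-0.143,"ax":-0.044,"ay":0.247,"az":-0.171},{"dx":0.69,"dy":0.017,"dz":-0.143,"ax":-0.044,"ay":0.247,"az":-0.171},{"dx":0.69,"dy":0.017,"dz":-0.143,"ax":-0.044,"ay":0.247,"az":-0.171},{"dx":0.69,"dy":0.017,"dz":-0.143,"ax":-0.044,"ay":0.247,"az":-0.171}]' && python3 -m handwheel '[{"dx":0.69,"dy":0.017,"dz":-0.143,"ax":-0.044,"ay":0.247,"az":-0.171},{"dx":0.69,"dy":0.017,"dz":-0.143,"ax":-0.044,"ay":0.247,"az":-0.171},{"dx":0,"dy":0,"dz":0,"ax":0,"ay":0,"az":0},{"dx":0,"dy":0,"dz":0,"ax":0,"ay":0,"az":0}]'
python3 - <<'E'
from tp import *
go(TUB-tx*.035+ty*.003+[0,0,.06],RD,6)
shot('wrist','w13')
E
```

```text
clock: 18.8
eef_pos: [0.5089, 0.0162, 0.1416]
tool_rot: [0.656, 0.754, -0.03, 0.022]
ft_force: [0.0, -0.3, -1.1]
grip_width: 0.0395
clock: 19.2
eef_pos: [0.5052, 0.05, 0.1475]
tool_rot: [0.637, 0.771, -0.002, -0.001]
ft_force: [-0.4, -0.7, -0.6]
grip_width: 0.0394
6 x {'dx': 0.006, 'dy': 0.014, 'dz': 0.583, 'ax': -0.006, 'ay': 0.001, 'az': -0.002} err mm [ 0.0182 -0.0468  0.0496] 0.02420638938125342
```

View pics/w13.png

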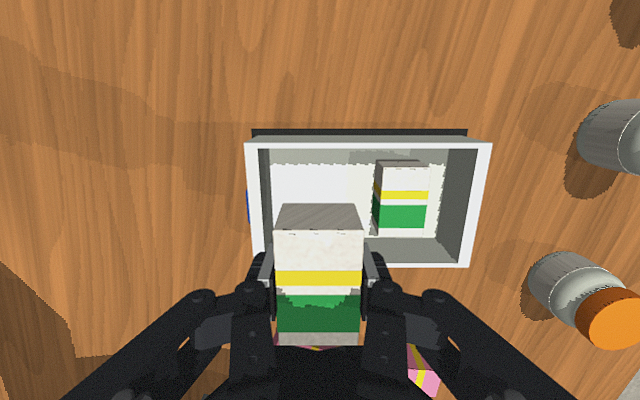

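Carton a sits well to the right, leaving room. Lower b.

```bash
python3 -m handwheel '[{"dx":0.006,"dy":0.014,"dz":0.58,"ax":-0.006,"ay":0,"az":-0.002},{"dx":0.006,"dy":0.014,"dz":0.58,"ax":-0.006,"ay":0,"az":-0.002},{"dx":0.006,"dy":0.014,"dz":0.58,"ax":-0.006,"ay":0,"az":-0.002},{"dx":0.006,"dy":0.014,"dz":0.58,"ax":-0.006,"ay":0,"az":-0.002},{"dx":0.006,"dy":0.014,"dz":0.58,"ax":-0.006,"ay":0,"az":-0.002},{"dx":0.006,"dy":0.014,"dz":0.58,"ax":-0.006,"ay":0,"az":-0.002},{"dx":0,"dy":0,"dz":0,"ax":0,"ay":0,"az":0},{"dx":0,"dy":0,"dz":0,"ax":0,"ay":0,"az":0}]'
python3 - <<'E'
from tp import *
go(TUB-tx*.035+ty*.003+[0,0,.028],RD,4)
shot('wrist','w14')
E
```

```text
clock: 20.05
eef_pos: [0.5072, 0.0517, 0.0613]
tool_rot: [0.636, 0.771, 0.0, 0.0]
ft_force: [-0.1, -0.3, 0.1]
grip_width: 0.0392
4 x {'dx': -0.003, 'dy': -0.005, 'dz': 0.333, 'ax': 0.001, 'ay': -0.001, 'az': 0.0} err mm [ 0.0462 -0.0151 -0.0198] 0.01857042489650176
```

View pics/w14.png

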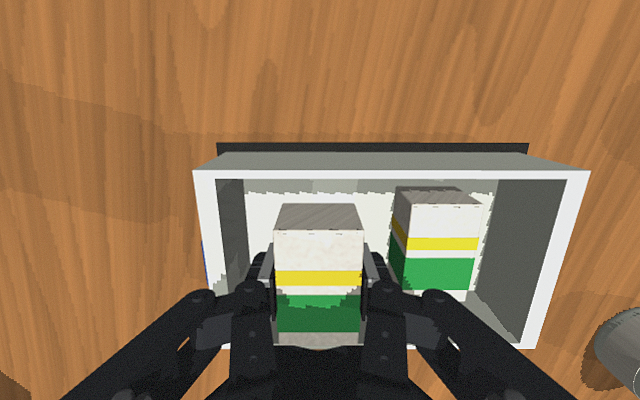

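```bash
python3 -m handwheel '[{"dx":0,"dy":0,"dz":0.35,"ax":0,"ay":0,"az":0},{"dx":0,"dy":0,"dz":0.35,"ax":0,"ay":0,"az":0},{"dx":0,"dy":0,"dz":0.3,"ax":0,"ay":0,"az":0},{"dx":0,"dy":0,"dz":0.25,"ax":0,"ay":0,"az":0},{"dx":0,"dy":0,"dz":0.07,"ax":0,"ay":0,"az":0},{"dx":0,"dy":0,"dz":0,"ax":0,"ay":0,"az":0},{"dx":0,"dy":0,"dz":0,"ax":0,"ay":0,"az":0}]'
```

```text
clock: 20.8
eef_pos: [0.5078, 0.0523, 0.0286]
tool_rot: [0.636, 0.772, 0.001, 0.001]
ft_force: [0.1, -0.6, -0.3]
grip_width: 0.0395
```

```bash
python3 -m handwheel '[{"dx":0,"dy":0,"dz":0.02,"ax":0,"ay":0,"az":0},{"dx":0,"dy":0,"dz":0,"ax":0,"ay":0,"az":0},{"dx":0,"dy":0,"dz":0,"ax":0,"ay":0,"az":0},{"dx":0,"dy":0,"dz":0,"ax":0,"ay":0,"az":0},{"dx":0,"dy":0,"dz":0,"ax":0,"ay":0,"az":0}]' 0.3 && python3 -m handwheel '[{"dx":0,"dy":0,"dz":-0.6,"ax":0,"ay":0,"az":0},{"dx":0,"dy":0,"dz":-0.9,"ax":0,"ay":0,"az":0},{"dx":0,"dy":0,"dz":-0.9,"ax":0,"ay":0,"az":0},{"dx":0,"dy":0,"dz":-0.9,"ax":0,"ay":0,"az":0},{"dx":0,"dy":0,"dz":-0.9,"ax":0,"ay":0,"az":0},{"dx":0,"dy":0,"dz":-0.9,"ax":0,"ay":0,"az":0},{"dx":0,"dy":0,"dz":-0.9,"ax":0,"ay":0,"az":0},{"dx":0,"dy":0,"dz":-0.9,"ax":0,"ay":0,"az":0},{"dx":0,"dy":0,"dz":0,"ax":0,"ay":0,"az":0}]'
python3 - <<'E'
from tp import *
shot('wrist','w15')
LY=.186
# lid: tool y along lid y; options
o=bot.get_obs();print(o['joint_pos'])
for s in(1,-1): go(np.array([.5462,.3077,.24])-.10*np.array([s*np.cos(LY),s*np.sin(LY),0]),down(LY+s*np.pi/2),20)
E
```

```text
clock: 21.3
eef_pos: [0.5077, 0.0523, 0.0282]
tool_rot: [0.636, 0.772, 0.001, 0.0]
ft_force: [-0.2, -0.4, -1.0]
grip_width: 0.0555
clock: 22.2
eef_pos: [0.5093, 0.0523, 0.204]
tool_rot: [0.636, 0.772, 0.003, 0.003]
ft_force: [0.2, -0.4, 0.1]
grip_width: 0.0554
[ 0.1018  0.2839 -0.0648  1.2161  0.0009  1.4807]
20 x {'dx': 0.42, 'dy': 0.344, 'dz': -0.075, 'ax': 0.002, 'ay': 0.001, 'az': -0.522} err mm [-0.0541  0.0013 -0.1375] 0.11210779686616007
20 x {'dx': 0.677, 'dy': -0.065, 'dz': -0.075, 'ax': 0.001, 'ay': -0.002, 'az': 0.526} err mm [ 0.1142 -0.0864 -0.167 ] 0.11528959689771855
```

View pics/w15.png

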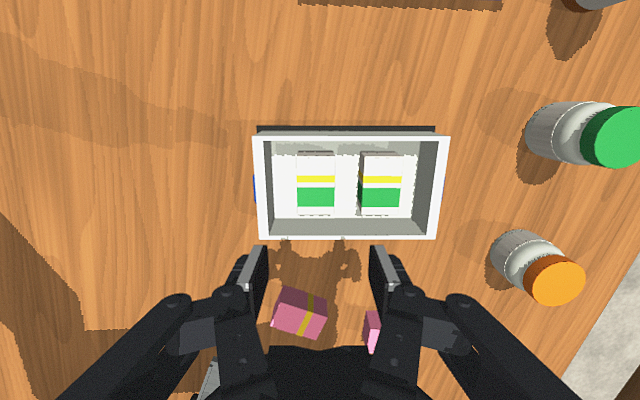

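Run:
```python
from tp import *
LY=.186
go(np.array([.5462,.3077,.27])+.05*np.array([np.cos(LY),np.sin(LY),0]),down(LY+np.pi/2),24)
```

```text
24 x {'dx': 0.158, 'dy': 0.491, 'dz': -0.112, 'ax': 0.001, 'ay': 0.001, 'az': -0.435} err mm [-0.224   0.0969  0.2658] 0.10867892913301075
```

```bash
python3 -m handwheel '[{"dx":0.16,"dy":0.49,"dz":-0.112,"ax":0,"ay":0,"az":-0.435},{"dx":0.16,"dy":0.49,"dz":-0.112,"ax":0,"ay":0,"az":-0.435},{"dx":0.16,"dy":0.49,"dz":-0.112,"ax":0,"ay":0,"az":-0.435},{"dx":0.16,"dy":0.49,"dz":-0.112,"ax":0,"ay":0,"az":-0.435},{"dx":0.16,"dy":0.49,"dz":-0.112,"ax":0,"ay":0,"az":-0.435},{"dx":0.16,"dy":0.49,"dz":-0.112,"ax":0,"ay":0,"az":-0.435},{"dx":0.16,"dy":0.49,"dz":-0.112,"ax":0,"ay":0,"az":-0.435},{"dx":0.16,"dy":0.49,"dz":-0.112,"ax":0,"ay":0,"az":-0.435},{"dx":0.16,"dy":0.49,"dz":-0.112,"ax":0,"ay":0,"az":-0.435},{"dx":0.16,"dy":0.49,"dz":-0.112,"ax":0,"ay":0,"az":-0.435},{"dx":0.16,"dy":0.49,"dz":-0.112,"ax":0,"ay":0,"az":-0.435},{"dx":0.16,"dy":0.49,"dz":-0.112,"ax":0,"ay":0,"az":-0.435}]' 1 && python3 -m handwheel '[{"dx":0.16,"dy":0.49,"dz":-0.112,"ax":0,"ay":0,"az":-0.435},{"dx":0.16,"dy":0.49,"dz":-0.112,"ax":0,"ay":0,"az":-0.435},{"dx":0.16,"dy":0.49,"dz":-0.112,"ax":0,"ay":0,"az":-0.435},{"dx":0.16,"dy":0.49,"dz":-0.112,"ax":0,"ay":0,"az":-0.435},{"dx":0.16,"dy":0.49,"dz":-0.112,"ax":0,"ay":0,"az":-0.435},{"dx":0.16,"dy":0.49,"dz":-0.112,"ax":0,"ay":0,"az":-0.435},{"dx":0.16,"dy":0.49,"dz":-0.112,"ax":0,"ay":0,"az":-0.435},{"dx":0.16,"dy":0.49,"dz":-0.112,"ax":0,"ay":0,"az":-0.435},{"dx":0.16,"dy":0.49,"dz":-0.112,"ax":0,"ay":0,"az":-0.435},{"dx":0.16,"dy":0.49,"dz":-0.112,"ax":0,"ay":0,"az":-0.435},{"dx":0.16,"dy":0.49,"dz":-0.112,"ax":0,"ay":0,"az":-0.435},{"dx":0.16,"dy":0.49,"dz":-0.112,"ax":0,"ay":0,"az":-0.435}]' && python3 -m handwheel '[{"dx":0,"dy":0,"dz":0,"ax":0,"ay":0,"az":0}]'
python3 - <<'E'
from tp import *
c=shot('wrist','w16');pickle.dump(c,open('w16.pkl','wb'));print(bot.get_obs()['joint_pos'])
for nm in('lid','rib'):
  for r in bot.trace(nm,c): print(nm,r['confidence'],r['rect'])
E
```

```text
clock: 23.45
eef_pos: [0.6044, 0.1671, 0.2325]
tool_rot: [0.292, 0.956, -0.0, -0.001]
ft_force: [-0.4, 0.7, 0.8]
grip_width: 0.0858
clock: 24.65
eef_pos: [0.5923, 0.3174, 0.266]
tool_rot: [-0.095, 0.996, -0.0, -0.001]
ft_force: [0.3, 0.9, 0.1]
grip_width: 0.0852
clock: 24.75
eef_pos: [0.592, 0.3185, 0.2667]
tool_rot: [-0.095, 0.996, 0.0, -0.0]
ft_force: [0.8, -0.6, -0.3]
grip_width: 0.0857
[ 0.4922  0.6054  0.6008  1.5662 -0.0002  0.305 ]
lid 0.98 [524.1, 134.8, 231.8, 192.4]
lid 0.7 [318.2, 124.1, 103.0, 168.0]
lid 0.57 [102.9, 87.2, 162.1, 174.3]
rib 0.98 [317.5, 125.6, 100.3, 173.5]
rib 0.78 [521.4, 137.2, 234.2, 193.3]
```

View pics/w16.png

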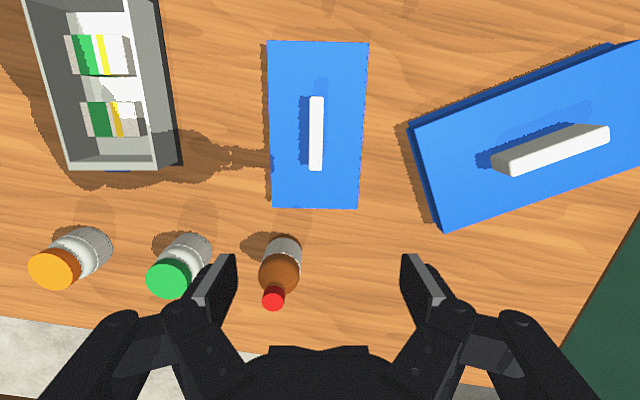

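Run:
```python
import cv2
a=cv2.imread('pics/w16.png');cv2.imwrite('pics/w16a.png',cv2.resize(a[30:220,255:380],None,fx=3.15,fy=3.15,interpolation=cv2.INTER_CUBIC))
cv2.imwrite('pics/w16b.png',cv2.resize(a[85:185,290:345],None,fx=6,fy=6,interpolation=cv2.INTER_CUBIC))
```

```text
(no output)
```

View pics/w16a.png

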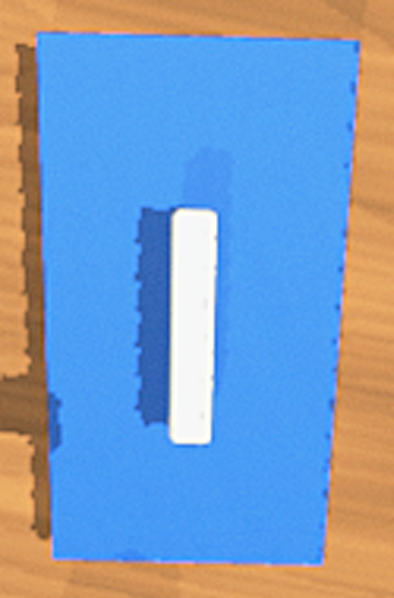

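View pics/w16b.png

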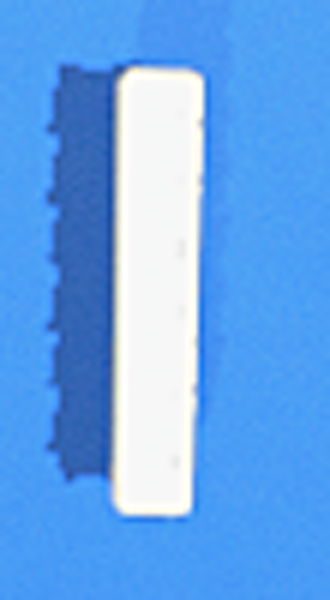

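Run:
```python
from tp import *
c=pickle.load(open('w16.pkl','rb'))
f=lambda l,s,o:[(x/s+o[0]-.4,y/s+o[1]-.4) for x,y in l]
for nm,pts,z in(('rib',f([(117,68),(205,68),(192,516),(112,516)],6,(290,85)),.06),('lid',f([(37,33),(360,40),(324,563),(53,560)],3.15,(255,30)),.028)):
    P=onz(c,pts,z);print(nm,P.mean(0),[np.linalg.norm(P[i]-P[(i+1)%4]) for i in range(4)])
    for e in(P[0]-P[3],P[1]-P[2]): print(' yaw',np.arctan2(-e[1],-e[0]))
```

```text
rib [0.5461 0.3061 0.06  ] [np.float64(0.016083748684643292), np.float64(0.08373318055289669), np.float64(0.0158654245712011), np.float64(0.08373288840587437)]
 yaw 0.16810009814167567
 yaw 0.16549208987333106
lid [0.5461 0.3061 0.028 ] [np.float64(0.116676188611328), np.float64(0.20200538641315768), np.float64(0.11727042555616636), np.float64(0.20296528034110112)]
 yaw 0.16645632599794566
 yaw 0.16935993528364546
```

```bash
cat >> tp.py <<'E'
LID=np.array([.5461,.3061,0]);LY=.167;RL=down(LY+np.pi/2);RLT=down(TY+np.pi/2)
E
python3 - <<'E'
from tp import *
go(LID+[0,0,.105],RL,10)
E
```

```text
10 x {'dx': 0.191, 'dy': -0.008, 'dz': 0.648, 'ax': -0.0, 'ay': 0.0, 'az': 0.013} err mm [ 0.1346  0.0974 -0.0208] 0.04430591171983873
```

```bash
python3 -m handwheel '[{"dx":0.19,"dy":-0.008,"dz":0.65,"ax":0,"ay":0,"az":0.013},{"dx":0.19,"dy":-0.008,"dz":0.65,"ax":0,"ay":0,"az":0.013},{"dx":0.19,"dy":-0.008,"dz":0.65,"ax":0,"ay":0,"az":0.013},{"dx":0.19,"dy":-0.008,"dz":0.65,"ax":0,"ay":0,"az":0.013},{"dx":0.19,"dy":-0.008,"dz":0.65,"ax":0,"ay":0,"az":0.013},{"dx":0.19,"dy":-0.008,"dz":0.65,"ax":0,"ay":0,"az":0.013},{"dx":0.19,"dy":-0.008,"dz":0.65,"ax":0,"ay":0,"az":0.013},{"dx":0.19,"dy":-0.008,"dz":0.65,"ax":0,"ay":0,"az":0.013},{"dx":0.19,"dy":-0.008,"dz":0.65,"ax":0,"ay":0,"az":0.013},{"dx":0.19,"dy":-0.008,"dz":0.65,"ax":0,"ay":0,"az":0.013},{"dx":0,"dy":0,"dz":0,"ax":0,"ay":0,"az":0},{"dx":0,"dy":0,"dz":0,"ax":0,"ay":0,"az":0}]'
python3 - <<'E'
from tp import *
shot('wrist','w17')
go(LID+[0,0,.052],RL,4)
E
```

```text
clock: 26.1
eef_pos: [0.547, 0.3062, 0.1055]
tool_rot: [-0.083, 0.997, 0.0, 0.001]
ft_force: [0.6, 1.0, -0.1]
grip_width: 0.0855
4 x {'dx': 0.017, 'dy': -0.004, 'dz': 0.543, 'ax': 0.002, 'ay': 0.005, 'az': -0.001} err mm [ 0.0218 -0.0493 -0.0037] 0.016656521154458082
```

View pics/w17.png

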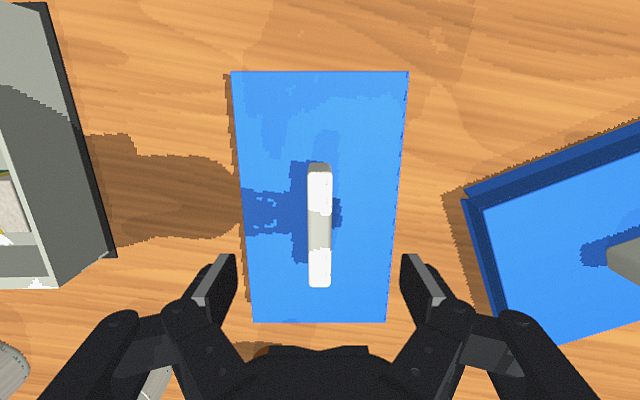

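```bash
python3 -m handwheel '[{"dx":0.017,"dy":-0.004,"dz":0.6,"ax":0,"ay":0,"az":0},{"dx":0.017,"dy":-0.004,"dz":0.6,"ax":0,"ay":0,"az":0},{"dx":0.017,"dy":-0.004,"dz":0.5,"ax":0,"ay":0,"az":0},{"dx":0.017,"dy":-0.004,"dz":0.4,"ax":0,"ay":0,"az":0},{"dx":0,"dy":0,"dz":0,"ax":0,"ay":0,"az":0},{"dx":0,"dy":0,"dz":0,"ax":0,"ay":0,"az":0}]'
```

```text
clock: 26.75
eef_pos: [0.5455, 0.3064, 0.0533]
tool_rot: [-0.084, 0.996, 0.0, 0.001]
ft_force: [-0.0, 0.4, 0.6]
grip_width: 0.0853
```

```bash
python3 -m handwheel '[{"dx":0,"dy":0,"dz":0,"ax":0,"ay":0,"az":0},{"dx":0,"dy":0,"dz":0,"ax":0,"ay":0,"az":0},{"dx":0,"dy":0,"dz":0,"ax":0,"ay":0,"az":0},{"dx":0,"dy":0,"dz":0,"ax":0,"ay":0,"az":0},{"dx":0,"dy":0,"dz":0,"ax":0,"ay":0,"az":0},{"dx":0,"dy":0,"dz":0,"ax":0,"ay":0,"az":0},{"dx":0,"dy":0,"dz":0,"ax":0,"ay":0,"az":0},{"dx":0,"dy":0,"dz":0,"ax":0,"ay":0,"az":0},{"dx":0,"dy":0,"dz":0,"ax":0,"ay":0,"az":0},{"dx":0,"dy":0,"dz":0,"ax":0,"ay":0,"az":0}]' -1
python3 - <<'E'
from tp import *
shot('wrist','w18')
E
```

```text
clock: 27.75
eef_pos: [0.5455, 0.3064, 0.0535]
tool_rot: [-0.084, 0.996, 0.001, 0.001]
ft_force: [0.4, -0.4, 5.1]
grip_width: 0.0149
```

View pics/w18.png

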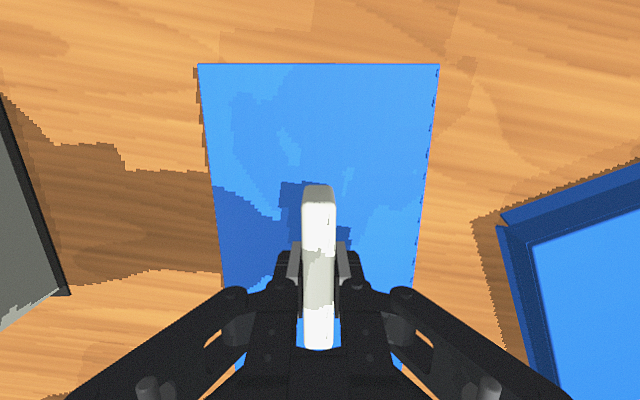

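```bash
python3 -m handwheel '[{"dx":0,"dy":0,"dz":-0.4,"ax":0,"ay":0,"az":0},{"dx":0,"dy":0,"dz":-0.8,"ax":0,"ay":0,"az":0},{"dx":0,"dy":0,"dz":-0.9,"ax":0,"ay":0,"az":0},{"dx":0,"dy":0,"dz":-0.9,"ax":0,"ay":0,"az":0},{"dx":0,"dy":0,"dz":-0.9,"ax":0,"ay":0,"az":0},{"dx":0,"dy":0,"dz":-0.9,"ax":0,"ay":0,"az":0},{"dx":0,"dy":0,"dz":-0.9,"ax":0,"ay":0,"az":0},{"dx":0,"dy":0,"dz":0,"ax":0,"ay":0,"az":0},{"dx":0,"dy":0,"dz":0,"ax":0,"ay":0,"az":0}]'
python3 - <<'E'
from tp import *
shot('wrist','w19')
go(TUB+[-.0006,.0003,.18],RLT,15)
E
```

```text
clock: 28.7
eef_pos: [0.545, 0.3061, 0.1953]
tool_rot: [-0.084, 0.996, 0.0, 0.001]
ft_force: [0.0, -0.6, -1.6]
grip_width: 0.015
15 x {'dx': 0.127, 'dy': -0.656, 'dz': 0.038, 'ax': 0.0, 'ay': 0.0, 'az': -0.01} err mm [ 0.0293 -0.0427 -0.0158] 0.051206478922936616
```

View pics/w19.png

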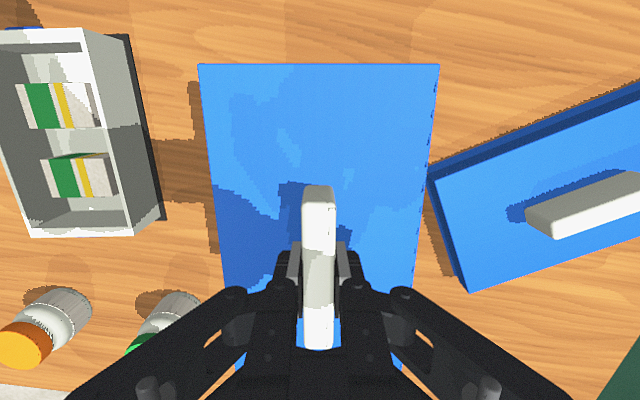

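```bash
python3 -m handwheel '[{"dx":0.06,"dy":-0.3,"dz":0.02,"ax":0,"ay":0,"az":-0.01},{"dx":0.127,"dy":-0.656,"dz":0.038,"ax":0,"ay":0,"az":-0.01},{"dx":0.127,"dy":-0.656,"dz":0.038,"ax":0,"ay":0,"az":-0.01},{"dx":0.127,"dy":-0.656,"dz":0.038,"ax":0,"ay":0,"az":-0.01},{"dx":0.127,"dy":-0.656,"dz":0.038,"ax":0,"ay":0,"az":-0.01},{"dx":0.127,"dy":-0.656,"dz":0.038,"ax":0,"ay":0,"az":-0.01},{"dx":0.127,"dy":-0.656,"dz":0.038,"ax":0,"ay":0,"az":-0.01},{"dx":0.127,"dy":-0.656,"dz":0.038,"ax":0,"ay":0,"az":-0.01},{"dx":0.127,"dy":-0.656,"dz":0.038,"ax":0,"ay":0,"az":-0.01},{"dx":0.127,"dy":-0.656,"dz":0.038,"ax":0,"ay":0,"az":-0.01},{"dx":0.127,"dy":-0.656,"dz":0.038,"ax":0,"ay":0,"az":-0.01},{"dx":0.127,"dy":-0.656,"dz":0.038,"ax":0,"ay":0,"az":-0.01}]' && python3 -m handwheel '[{"dx":0.127,"dy":-0.656,"dz":0.038,"ax":0,"ay":0,"az":-0.01},{"dx":0.127,"dy":-0.656,"dz":0.038,"ax":0,"ay":0,"az":-0.01},{"dx":0.127,"dy":-0.656,"dz":0.038,"ax":0,"ay":0,"az":-0.01},{"dx":0.06,"dy":-0.35,"dz":0.02,"ax":0,"ay":0,"az":-0.01},{"dx":0,"dy":0,"dz":0,"ax":0,"ay":0,"az":0},{"dx":0,"dy":0,"dz":0,"ax":0,"ay":0,"az":0}]'
python3 - <<'E'
from tp import *
c=shot('wrist','w20')
c=shot('side','s20');c=shot('scene','c20')
go(TUB+[-.0006,.0003,.13],RLT,5)
E
```

```text
clock: 29.95
eef_pos: [0.5421, 0.1134, 0.1844]
tool_rot: [-0.093, 0.996, 0.0, 0.001]
ft_force: [0.3, -0.2, -1.2]
grip_width: 0.015
clock: 30.55
eef_pos: [0.5422, 0.0558, 0.1811]
tool_rot: [-0.096, 0.995, 0.001, 0.001]
ft_force: [0.9, 0.3, -1.4]
grip_width: 0.015
5 x {'dx': 0.011, 'dy': -0.008, 'dz': 0.409, 'ax': 0.001, 'ay': 0.003, 'az': 0.002} err mm [ 0.0264 -0.0068 -0.009 ] 0.015452147970779945
```

View pics/w20.png

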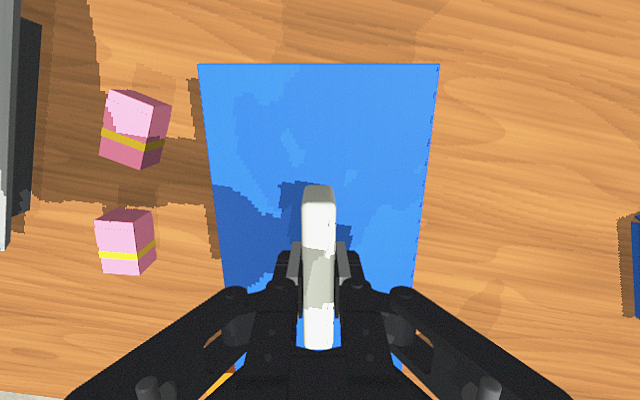

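View pics/s20.png

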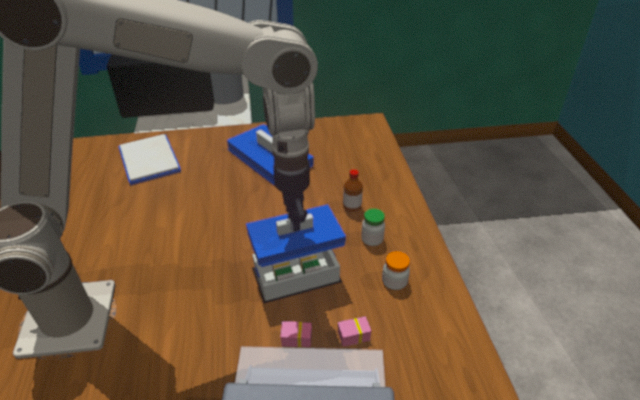

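```bash
python3 -m handwheel '[{"dx":0.011,"dy":-0.008,"dz":0.5,"ax":0,"ay":0.003,"az":0.002},{"dx":0.011,"dy":-0.008,"dz":0.5,"ax":0,"ay":0.003,"az":0.002},{"dx":0.011,"dy":-0.008,"dz":0.5,"ax":0,"ay":0.003,"az":0.002},{"dx":0.011,"dy":-0.008,"dz":0.5,"ax":0,"ay":0.003,"az":0.002},{"dx":0.011,"dy":-0.008,"dz":0.5,"ax":0,"ay":0.003,"az":0.002},{"dx":0,"dy":0,"dz":0.2,"ax":0,"ay":0,"az":0},{"dx":0,"dy":0,"dz":0,"ax":0,"ay":0,"az":0},{"dx":0,"dy":0,"dz":0,"ax":0,"ay":0,"az":0}]'
python3 - <<'E'
from tp import *
go(TUB+[-.0006,.0003,.1],RLT,4)
E
```

```text
clock: 31.5
eef_pos: [0.5413, 0.0546, 0.1137]
tool_rot: [-0.095, 0.995, 0.0, 0.0]
ft_force: [0.6, -0.0, -1.7]
grip_width: 0.0147
4 x {'dx': 0.001, 'dy': 0.007, 'dz': 0.137, 'ax': 0.001, 'ay': 0.0, 'az': -0.001} err mm [-0.0024 -0.0041  0.0368] 0.020679052535213398
```

```bash
python3 -m handwheel '[{"dx":0,"dy":0.007,"dz":0.14,"ax":0,"ay":0,"az":0},{"dx":0,"dy":0.007,"dz":0.14,"ax":0,"ay":0,"az":0},{"dx":0,"dy":0.007,"dz":0.14,"ax":0,"ay":0,"az":0},{"dx":0,"dy":0.007,"dz":0.1,"ax":0,"ay":0,"az":0},{"dx":0,"dy":0,"dz":0,"ax":0,"ay":0,"az":0}]'
python3 -c "
from h import *
shot('side','s21');shot('scene','c21')"
python3 - <<'E'
import cv2,numpy as np
a=cv2.imread('pics/s21.png')[190:310,220:380];b=cv2.imread('pics/c21.png')[150:270,220:380]
cv2.imwrite('pics/z21.png',cv2.resize(np.hstack([a,b]),None,fx=2.5,fy=2.5,interpolation=cv2.INTER_CUBIC))
E
```

```text
clock: 32.0
eef_pos: [0.5405, 0.0553, 0.1001]
tool_rot: [-0.095, 0.995, 0.0, -0.001]
ft_force: [-0.4, 0.7, -1.2]
grip_width: 0.0152
```

View pics/z21.png

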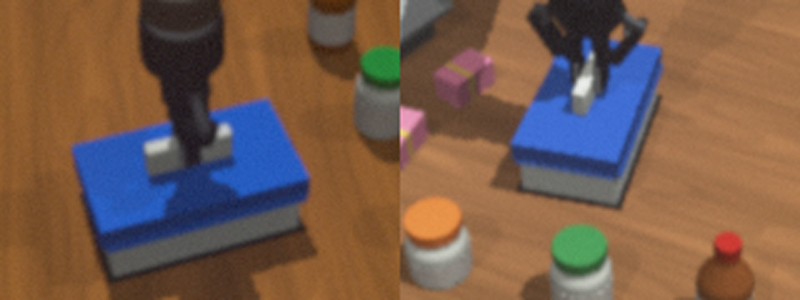

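```bash
python3 -m handwheel '[{"dx":0,"dy":0,"dz":0.1,"ax":0,"ay":0,"az":0},{"dx":0,"dy":0,"dz":0.1,"ax":0,"ay":0,"az":0},{"dx":0,"dy":0,"dz":0,"ax":0,"ay":0,"az":0}]' && python3 -m handwheel '[{"dx":0,"dy":0,"dz":0.1,"ax":0,"ay":0,"az":0},{"dx":0,"dy":0,"dz":0,"ax":0,"ay":0,"az":0}]' && python3 -m handwheel '[{"dx":0,"dy":0,"dz":0.1,"ax":0,"ay":0,"az":0},{"dx":0,"dy":0,"dz":0,"ax":0,"ay":0,"az":0}]'
```

```text
clock: 32.4
eef_pos: [0.5409, 0.0553, 0.0956]
tool_rot: [-0.095, 0.995, 0.0, -0.0]
ft_force: [-0.3, -0.9, 1.3]
grip_width: 0.0151
clock: 32.6
eef_pos: [0.5412, 0.0553, 0.0936]
tool_rot: [-0.095, 0.995, 0.0, 0.0]
ft_force: [-1.7, 0.4, 3.5]
grip_width: 0.0149
clock: 32.8
eef_pos: [0.5408, 0.0553, 0.0905]
tool_rot: [-0.095, 0.995, 0.0, -0.0]
ft_force: [-0.1, -0.4, 1.5]
grip_width: 0.0149
```

```bash
python3 -m handwheel '[{"dx":0,"dy":0,"dz":0.1,"ax":0,"ay":0,"az":0},{"dx":0,"dy":0,"dz":0,"ax":0,"ay":0,"az":0}]' && python3 -m handwheel '[{"dx":0,"dy":0,"dz":0.1,"ax":0,"ay":0,"az":0},{"dx":0,"dy":0,"dz":0,"ax":0,"ay":0,"az":0}]' && python3 -m handwheel '[{"dx":0,"dy":0,"dz":0.1,"ax":0,"ay":0,"az":0},{"dx":0,"dy":0,"dz":0,"ax":0,"ay":0,"az":0}]'&& python3 -m handwheel '[{"dx":0,"dy":0,"dz":0.06,"ax":0,"ay":0,"az":0},{"dx":0,"dy":0,"dz":0,"ax":0,"ay":0,"az":0}]'
```

```text
clock: 33.0
eef_pos: [0.5406, 0.0553, 0.0875]
tool_rot: [-0.095, 0.995, 0.0, -0.001]
ft_force: [0.3, -0.2, -0.3]
grip_width: 0.0148
clock: 33.2
eef_pos: [0.54, 0.0552, 0.0843]
tool_rot: [-0.095, 0.995, 0.0, -0.001]
ft_force: [0.0, -0.2, -4.9]
grip_width: 0.0148
clock: 33.4
eef_pos: [0.5405, 0.0553, 0.0836]
tool_rot: [-0.095, 0.995, 0.0, -0.0]
ft_force: [-2.7, 0.5, 3.4]
grip_width: 0.0145
clock: 33.6
eef_pos: [0.5405, 0.0553, 0.0835]
tool_rot: [-0.095, 0.995, 0.0, 0.0]
ft_force: [-8.0, -0.5, 13.0]
grip_width: 0.015
```

```bash
python3 -m handwheel '[{"dx":0,"dy":0,"dz":0.04,"ax":0,"ay":0,"az":0},{"dx":0,"dy":0,"dz":0,"ax":0,"ay":0,"az":0},{"dx":0,"dy":0,"dz":0,"ax":0,"ay":0,"az":0}]' && python3 -m handwheel '[{"dx":0,"dy":0,"dz":-0.08,"ax":0,"ay":0,"az":0},{"dx":0,"dy":0,"dz":0,"ax":0,"ay":0,"az":0}]'
python3 -c "
from h import *
shot('side','s22');shot('scene','c22')"
python3 - <<'E'
import cv2,numpy as np
a=cv2.imread('pics/s22.png')[190:310,220:380];b=cv2.imread('pics/c22.png')[150:270,220:380]
cv2.imwrite('pics/z22.png',cv2.resize(np.hstack([a,b]),None,fx=2.5,fy=2.5,interpolation=cv2.INTER_CUBIC))
E
```

```text
clock: 33.9
eef_pos: [0.5405, 0.0553, 0.0835]
tool_rot: [-0.095, 0.995, 0.0, 0.0]
ft_force: [-9.5, -0.4, 19.4]
grip_width: 0.0149
clock: 34.1
eef_pos: [0.5407, 0.0554, 0.0836]
tool_rot: [-0.095, 0.995, 0.0, 0.0]
ft_force: [-4.9, -0.8, 8.6]
grip_width: 0.0147
```

View pics/z22.png

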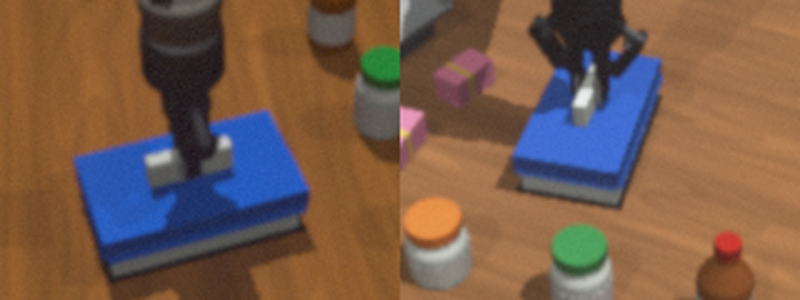

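```bash
python3 -m handwheel '[{"dx":0,"dy":0,"dz":-0.04,"ax":0,"ay":0,"az":0},{"dx":0,"dy":0,"dz":0,"ax":0,"ay":0,"az":0},{"dx":0,"dy":0,"dz":0,"ax":0,"ay":0,"az":0},{"dx":0,"dy":0,"dz":0,"ax":0,"ay":0,"az":0},{"dx":0,"dy":0,"dz":0,"ax":0,"ay":0,"az":0},{"dx":0,"dy":0,"dz":0,"ax":0,"ay":0,"az":0}]' 0.2 && python3 -m handwheel '[{"dx":0,"dy":0,"dz":-0.4,"ax":0,"ay":0,"az":0},{"dx":0,"dy":0,"dz":-0.8,"ax":0,"ay":0,"az":0},{"dx":0,"dy":0,"dz":-0.9,"ax":0,"ay":0,"az":0},{"dx":0,"dy":0,"dz":-0.9,"ax":0,"ay":0,"az":0},{"dx":0,"dy":0,"dz":-0.9,"ax":0,"ay":0,"az":0},{"dx":0,"dy":0,"dz":-0.9,"ax":0,"ay":0,"az":0},{"dx":0,"dy":0,"dz":-0.8,"ax":0,"ay":0,"az":0},{"dx":-0.8,"dy":0,"dz":0,"ax":0,"ay":0,"az":0},{"dx":-0.8,"dy":0,"dz":0,"ax":0,"ay":0,"az":0},{"dx":0,"dy":0,"dz":0,"ax":0,"ay":0,"az":0},{"dx":0,"dy":0,"dz":0,"ax":0,"ay":0,"az":0}]'
python3 -c "
from h import *
c=shot('wrist','w23');pickle.dump(c,open('w23.pkl','wb'));shot('scene','c23');shot('side','s23')"
```

```text
clock: 34.8
eef_pos: [0.5409, 0.0553, 0.0834]
tool_rot: [-0.095, 0.995, 0.0, -0.0]
ft_force: [-0.5, 1.1, 0.8]
grip_width: 0.0511
clock: 35.9
eef_pos: [0.5798, 0.0628, 0.2236]
tool_rot: [-0.095, 0.995, 0.0, -0.001]
ft_force: [-0.3, -0.7, 0.0]
grip_width: 0.0511
```

View pics/w23.png

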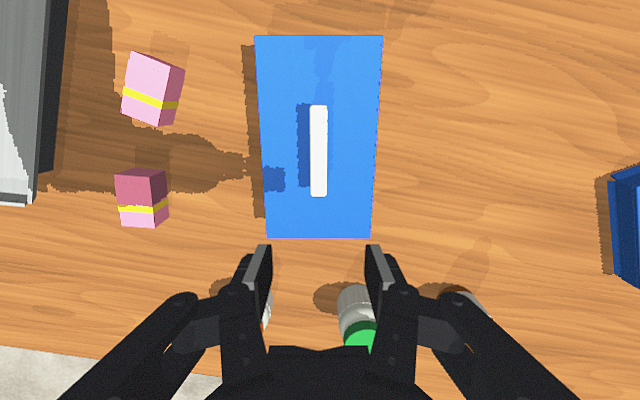

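Run:
```python
import cv2
a=cv2.imread('pics/w23.png');cv2.imwrite('pics/w23a.png',cv2.resize(a[30:245,245:395],None,fx=2.75,fy=2.75,interpolation=cv2.INTER_CUBIC))
import numpy as np
a=cv2.imread('pics/s23.png')[190:310,220:380];b=cv2.imread('pics/c23.png')[150:270,220:380]
cv2.imwrite('pics/z23.png',cv2.resize(np.hstack([a,b]),None,fx=2.5,fy=2.5,interpolation=cv2.INTER_CUBIC))
# edge crossings by blue mask per row
im=cv2.imread('pics/w23.png').astype(int);m=(im[:,:,0]-im[:,:,2]>70)
for r in (40,60,80,220,230,235):
    c=np.where(m[r,230:420])[0]+230;print(r,c.min(),c.max())
for cc in(275,300,340,365):
    c=np.where(m[:260,cc])[0];print('col',cc,c.min(),c.max())
```

```text
40 254 382
60 255 381
80 257 380
220 266 371
230 266 370
235 267 370
col 275 35 237
col 300 35 237
col 340 35 237
col 365 35 237
```

View pics/w23a.png

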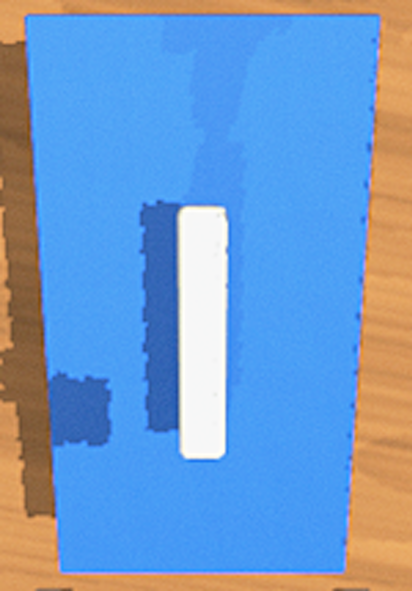

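View pics/z23.png

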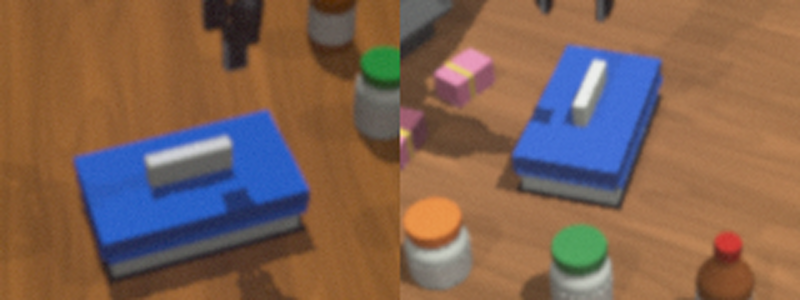

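Run:
```python
from tp import *
c=pickle.load(open('w23.pkl','rb'))
for z in(.058,.064,.07):
    P=onz(c,[(253.6,35),(382.9,35),(370,237.7),(266.8,237.7)],z)
    print(z,P.mean(0),[round(float(np.linalg.norm(P[i]-P[(i+1)%4])),4) for i in range(4)])
    e=P[3]-P[0];print(np.arctan2(e[1],e[0]))
print(bot.get_obs()['joint_pos'])
```

```text
0.058 [0.5415 0.0549 0.058 ] [0.1169, 0.2028, 0.1166, 0.2028]
0.19262301393803358
0.064 [0.5406 0.0547 0.064 ] [0.1145, 0.1986, 0.1142, 0.1986]
0.19262301393803355
0.07 [0.5397 0.0545 0.07  ] [0.1121, 0.1944, 0.1118, 0.1945]
0.19262301393803366
[ 0.1074  0.4182  0.1868  1.3406  0.0007 -0.0827]
```

View pics/s23.png

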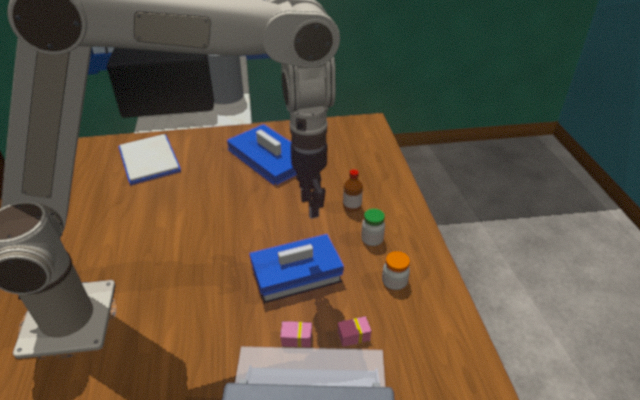

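View pics/c23.png

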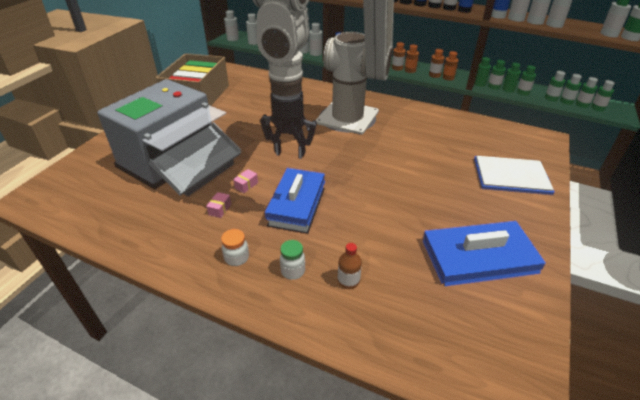

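The tray is empty, the lid is on, the jars are unmoved and the robot touches nothing. Handing in.

```bash
python3 -c "
from workcell import bot
print(bot.job_done(), bot.get_obs()['clock'])"
```

```text
the job is handed in; nothing more can be done
the job is handed in; nothing more can be done
```

I finished the job and handed it in at about 36 s on the robot's clock, against the 72 s limit. No verdict was reported.

- **Cartons:** I gripped both cartons square to the tray floor, lowered them into the tub about 70 mm apart (centre to centre), and let go with each about 1 mm above the floor. A wrist picture taken before the lid went on showed both lying flat, side by side.
- **Lid:** I carried the smaller blue lid over by its rib and pressed it down until it met a hard stop at about 19 N.
- **Fit check:** The wrist camera puts the lid's top face at 58 mm, which is the fully home height, and level to within about 1 mm between its two ends. It sits within 1 mm and 0.1° of the tub's centre and direction. I did not press the two ends separately.
- **Snap force:** The force readings I took on the way past the catches only reached about 5 N, less than the 8 N expected. They were too coarse to show the peak, so I relied on the end height and the hard stop instead.
- **Rest of the scene:** The jars, the bottle and the pink cartons look unmoved in the last pictures. The catch tray looks empty, and the gripper is open and clear of everything.

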